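# Load the valve body into the check fixture and lock the clamp knob with one click

## Robot

A 6-joint arm with a two-finger parallel gripper is mounted at the origin on a cart in front of the work surface, level with it; the furniture and walls round the work are solid. World frame = base frame: x ahead of the robot, y to its left, z up, the work surface at z = 0. Lengths are in m, angles in degrees, forces in N, time in s.
With the tool pointing down it reaches from about 0.35 to 0.875 m from the base axis. Payload 4.2 kg.
Tool frame: the origin (TCP) lies midway between the tips of the shut fingers; the grasp point (between the pads) lies 19 mm behind it (r.grasp_offset is the distance from the TCP to the grasp point, in m); z points along the fingers, y is the direction in which the jaws open and shut (so a half turn about z gives the same grasp; the last joint's range is limited). The gripper opens to 87 mm and grips with 3 to 60 N. Pads are 19 mm wide; open, the fingers measure 117 mm over their backs; the gripper's body (75 mm by 190 mm) begins 51 mm behind the grasp point.
Start: joints at [84.546, 22.042, 0.453, 0, -68.411, -14.817], TCP at [0.217, 0.586, 0.197] pointing down, gripper open.
Joint ranges: [-179.83, 179.83], [-69.29, 118.12], [-61.27, 80.66], [-181.25, 117.63], [-171.15, -9.14], [-177.46, 177.46]. Speed limits (degrees/s): [159.86, 159.86, 180, 180, 180, 180].

## Interface

Orientations are given as a 3x3 rotation matrix whose columns are the frame's x, y, z axes.
In Python, from station import r gives the robot as it stands.
- The arm moves only by the shell command python3 -m crank 'ROWS'. ROWS is JSON, a list of rows, each a list of 3 entries, a list of its own where there are three numbers: the closure, from -1 (fully open) to 1 (shut), so that 0 is half open, then the shift along the tool's x, y, z as a fraction of full scale, then the turn, a rotation vector about the tool's x, y, z as a fraction of full scale. In form: [[fingers, [dx, dy, dz], [wx, wy, wz]], ...]. A call has 1 to 8 rows; each row shifts and turns the commanded pose from where the row before left it, along the tool's axes as they then stand; what a row does not reach is not made up. Full scale, the value 1, is 100 mm for a shift and 45 degrees for a turn. A row lasts 1/10 s, in which the tool goes at most 50 mm and 8.59 degrees, less where a joint would pass 70% of its speed; a pose out of reach is approached as far as the arm can. A call with a number of a shift or a turn outside -1 to 1 is refused whole. A call with a gripper value outside its range is refused whole. The fingers move at their own pace and stop on an object; the grip force is fixed at half the most. Time passes only in rows, so rows that do not move let the fingers close. It gives the time, the measured TCP pose, the force and the opening at its end, in the units of the state.
- r.sense(): the state, without advancing time (a new reading comes with each control period).
- r.capture(name): name is "scene" or "top" or "wrist"; returns a dict with "img" (420x560x3 uint8, blue, green, red), "fx", "fy", "cx", "cy" (pixels), "dist" ([k1, k2, p1, p2, k3] as OpenCV has them; the pictures are not rectified), "R" (3x3) and "t" (3): a world point X has camera coordinates R X + t. Camera axes: x right, y down, z forward; pixel columns grow to the right and rows downward; lengths in m; the calibration is good to about 2 mm. A picture is of the moment at which its call begins. There is no depth.
- r.finish_job(): hands the job in, once; it reports no verdict.
The state is a dict: "time_s": time; "joints": joint angles; "joint_velocities": joint speeds; "effort": joint torques, N m; "tcp_pos": TCP position; "ee_rot": TCP orientation; "wrist_force": force on the tool from outside, world axes, zero at the start; "moment": the same for the moment, N m; "gripper_width": opening from 0.0 (shut) to 1.0 (fully open).
Only numpy, scipy, OpenCV 4.12 (cv2) and the standard library are available. Lean on these libraries where they do the work, as an engineer would, in place of code of your own. Each camera call takes 0.05 s, during which the arm holds its last target.

## Task

Move the aluminium valve body from the blue cradle into the clamping fixture, so that it sits flat and centred on the brass pad between the two steel end walls; the cradle and the fixture leave different sides of it free, so put it down on the bench and take it the other way round in between, and never let it drop. Then turn the black knob clockwise, swinging the yellow strap over the part, until it clicks past its detent once and rests there, and stop short of the second click. Leave the bushing, the plug gauge and the deburring tool where they are.

Things in the scene. Friction and masses are not known exactly. Their poses are not given: they have to be found in the camera images.
- valve_body: The part: a satin aluminium block, 62 mm along its x, 40 mm along its y, 40 mm high, about 0.27 kg, with dark round ports and screw holes (flat markings, solid to touch). Origin: centre of its underside; z up. It looks the same turned by half a turn. It starts standing in the cradle.
- cradle_seat (a point): Centre of the floor of the fixed blue plastic cradle, 12 mm above the bench. Cradle: 58 mm along x, 80 along y; two cheeks 14 mm thick, 46 mm apart, tops 50 mm above the bench, stand along the part's long sides (part's top at 52 mm); the +x and -x ends are open, so here the part can be gripped only across its 62 mm length. The part starts here, its x along this x within 0.02 rad.
- clamp_fixture: Dark steel base plate of the fixture, fixed, 94 mm along x, 10 mm thick, from y = -115 to +91 mm; origin on the bench, z up, front edge -x. Nest at y = -45 mm; grey knob post, 66 mm across, at y = +40 mm. A brass detent pin sticks out of the post to -x, up to 51 mm from its axis, 36 mm above the bench.
- nest (a point): Where the centre of the part's underside belongs: top of the 40 mm wide brass pad, 18 mm above the bench, 8 above the plate. Axes as the fixture's. Steel end walls, 12 mm thick, 40 mm along x, stand 70 mm apart along y, vertical to 43 mm above the bench, then flaring out to 82 mm apart at 57. The part's 62 mm length lies along y, either way round; it can be gripped here only across its 40 mm width, along x.
- knob_grip (a point): On the upright axis of the round black fluted knob, 88 mm above the bench, at the height to grip it. The knob is 50 mm across and spans 74 to 101 mm above the bench; it can be gripped from any direction. Its axis is 85 mm from the nest's centre. Its axes turn with the knob.
- strap_tip (a point): Near the free end of the yellow strap (16 mm wide, 6 mm thick) that is fixed to the knob and turns with it, 85 mm from the knob's axis. Its underside is 61.5 mm above the bench, 3.5 mm over the top of a seated part.
- clamp_knob (a joint): Knob angle, rad, clockwise from above, 0 to 2.6. Starts at 0 to 0.35 (strap towards the fixture's +x, clear of the nest). Turns freely (0.03 N m) to the first detent: about 0.2 N m from 0.84, crest at 1.05, then it snaps on. Free again from 1.26 to 1.64, the rest position, where it stays when let go (strap straight over the part at 1.45). A second, equal detent has its crest at 1.85.
- bushing: Bystander: pale steel bushing, 70 mm across, 74 mm high, standing behind the work; origin: centre of its underside.
- plug_gauge: Bystander: plug gauge with dark handle, 112 mm long, 27 mm wide, 24 mm high, lying between the cradle and the clear spot; origin: middle of its underside.
- deburr_tool: Bystander: blue-handled deburring tool 147 mm long, lying left of the fixed vice (x 0.52 to 0.72, y -0.17 to -0.29); origin: middle of its underside. The bench in front of it, round x = 0.46, y = -0.10, is clear, good for putting the part down.

How it is judged:
By the outcome, as a careful person would: the job done as asked, in the order asked, and still so for the second after the job is handed in, with the robot touching nothing.
It also fails if it takes over 64 s, if anything falls off the work surface, if the arm or the gripper's body presses on something with over 40 N, if the wrist force passes 120 N, or if a joint passes its speed limit or range.

## Working session

There is one attempt and no reset: what is moved stays moved. The work goes in short steps, Python scripts to look and compute and a shell command to move; the robot and the scene stay as the last step left them, time stands still between calls to the robot, and variables do not carry over. Pictures are saved under pics/ and viewed, and the job is handed in when it is done.

```bash
ls; mkdir -p pics
python3 - <<'E'
from station import r
import cv2
print(r.sense())
for n in ["scene","top","wrist"]:
    c=r.capture(n); cv2.imwrite(f"pics/{n}0.png",c["img"]); print(n,c["fx"],c["fy"],c["cx"],c["cy"],c["dist"],c["R"],c["t"])
E
```

```text
pics
{'time_s': 0.0, 'joints': array([ 8.45456704e+01,  2.20920537e+01,  3.80875275e-01, -2.83959411e-02,
       -6.84096949e+01, -1.48178143e+01]), 'joint_velocities': array([-0.06179085, -0.02050353, -0.06205453, -0.01923594, -0.00582395,
       -0.0144895 ]), 'effort': array([ 8.48573086e-05, -3.90666211e+01,  1.87401885e+01,  4.21973437e+00,
        1.08854947e-02, -1.94507779e-04]), 'tcp_pos': array([0.21629797, 0.58569619, 0.19565505]), 'ee_rot': array([[ 9.37994158e-01, -3.46650436e-01, -6.59265805e-04],
       [-3.46651050e-01, -9.37991909e-01, -2.05623954e-03],
       [ 9.44103414e-05,  2.15727586e-03, -9.99997669e-01]]), 'wrist_force': array([-1.00323047,  0.95415134, -0.18260936]), 'moment': array([-0.00638574,  0.03238301, -0.0057794 ]), 'gripper_width': 0.996016020538166}
scene 385.6181031292943 385.6181031292943 282.5632867470641 201.90062525099327 [-0.06454637  0.          0.          0.          0.        ] [[ 0.82708957 -0.56199411  0.00924504]
 [-0.40385375 -0.60563277 -0.68564648]
 [ 0.39092838  0.56335741 -0.72787597]] [-0.52005602  0.24799496  0.77090297]
top 414.3660002863194 414.3660002863194 278.90465303537474 209.32523222136152 [-0.08705637  0.          0.          0.          0.        ] [[-0.01873111 -0.99978414 -0.00899035]
 [-0.99875403  0.01912629 -0.04609311]
 [ 0.04625512  0.00811577 -0.99889669]] [-0.08996491  0.57257462  1.00636235]
wrist 325.66153430865654 325.66153430865654 275.6603336701862 205.80353772468138 [-0.03105819  0.          0.          0.          0.        ] [[-0.34610319 -0.93819368  0.00227896]
 [-0.89361032  0.3303942   0.3038096 ]
 [-0.2857852   0.10311296 -0.95273004]] [ 0.62460204 -0.03550918  0.392809  ]
```

View pics/scene0.png

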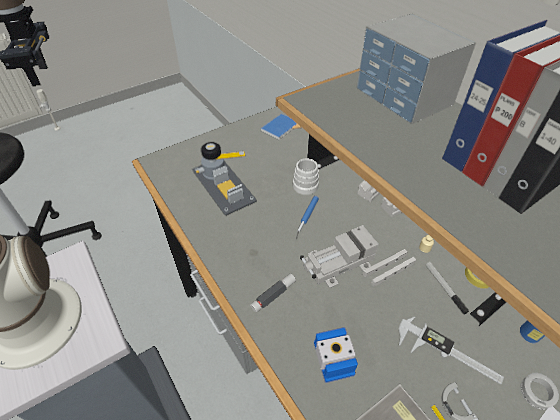

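View pics/top0.png

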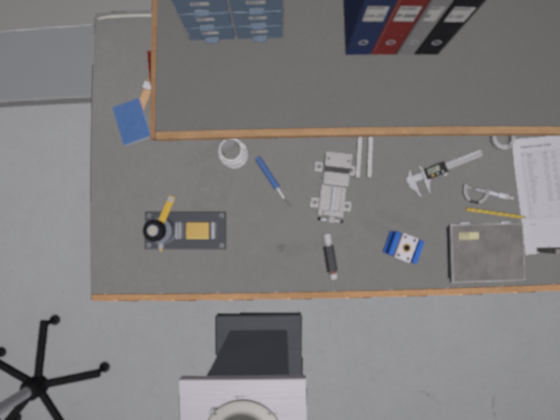

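View pics/wrist0.png

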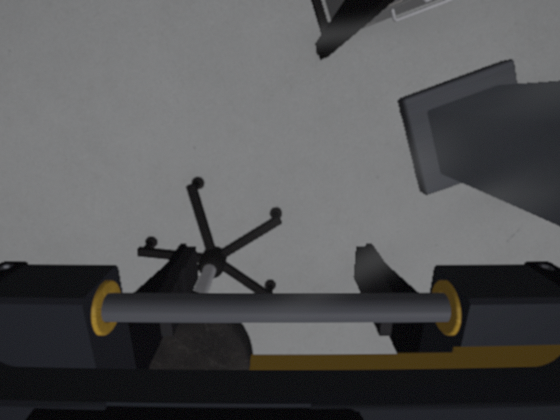

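Top view (image up = +x, left = +y): the cradle and part are near (405,247), the fixture's base plate spans (146..226, 211..249), the knob is near (154,231) and the strap tip near (170,200). I'll enlarge these areas for measurement.

```bash
cat > h.py <<'E'
import numpy as np, cv2
from station import r
def K(c): return np.array([[c["fx"],0,c["cx"]],[0,c["fy"],c["cy"]],[0,0,1.]])
def w(c,uv,z):
    p=cv2.undistortPoints(np.array(uv,float).reshape(-1,1,2),K(c),np.array(c["dist"])).reshape(-1,2)
    R=np.array(c["R"]);t=np.array(c["t"]);C=-R.T@t
    d=np.c_[p,np.ones(len(p))]@R
    z=np.broadcast_to(z,len(p))
    return C+d*((z-C[2])/d[:,2])[:,None]
def px(c,X):
    return cv2.projectPoints(np.array(X,float).reshape(-1,1,3),cv2.Rodrigues(np.array(c["R"]))[0],np.array(c["t"]),K(c),np.array(c["dist"]))[0].reshape(-1,2)
def crop(c,x0,y0,x1,y1,s,name):
    i=cv2.resize(c["img"][y0:y1,x0:x1],None,fx=s,fy=s,interpolation=cv2.INTER_CUBIC)
    for x in range((x0+9)//10*10,x1,10):
        cv2.putText(i,str(x),(int((x-x0+.5)*s)-8,8),0,.3,(0,255,255),1); cv2.line(i,(int((x-x0+.5)*s),10),(int((x-x0+.5)*s),16),(0,255,255),1)
    for y in range((y0+9)//10*10,y1,10):
        cv2.putText(i,str(y),(0,int((y-y0+.5)*s)+3),0,.3,(0,255,255),1); cv2.line(i,(20,int((y-y0+.5)*s)),(26,int((y-y0+.5)*s)),(0,255,255),1)
    cv2.imwrite(name,i)
E
python3 - <<'E'
from h import *
c=r.capture("top"); np.save("top0.npy",c,allow_pickle=True)
crop(c,375,220,435,275,10,"pics/t_cr.png"); crop(c,135,185,235,260,8,"pics/t_fx.png")
c=r.capture("scene"); np.save("scene0.npy",c,allow_pickle=True)
crop(c,305,320,370,390,8,"pics/s_cr.png"); crop(c,185,135,265,220,7,"pics/s_fx.png")
E
```

```text
(no output)
```

View pics/t_cr.png

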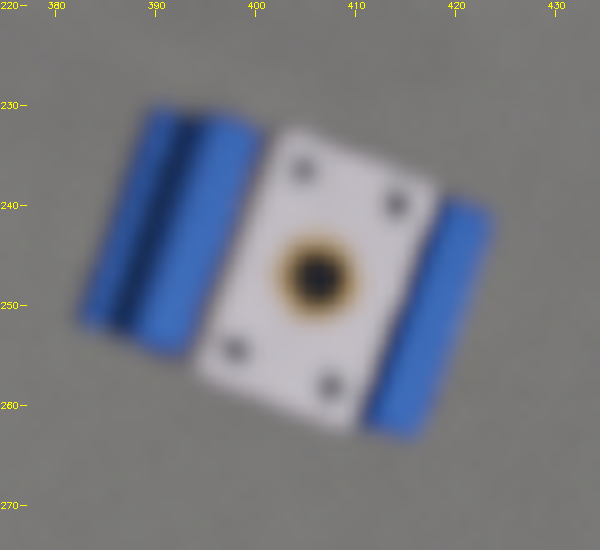

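View pics/t_fx.png

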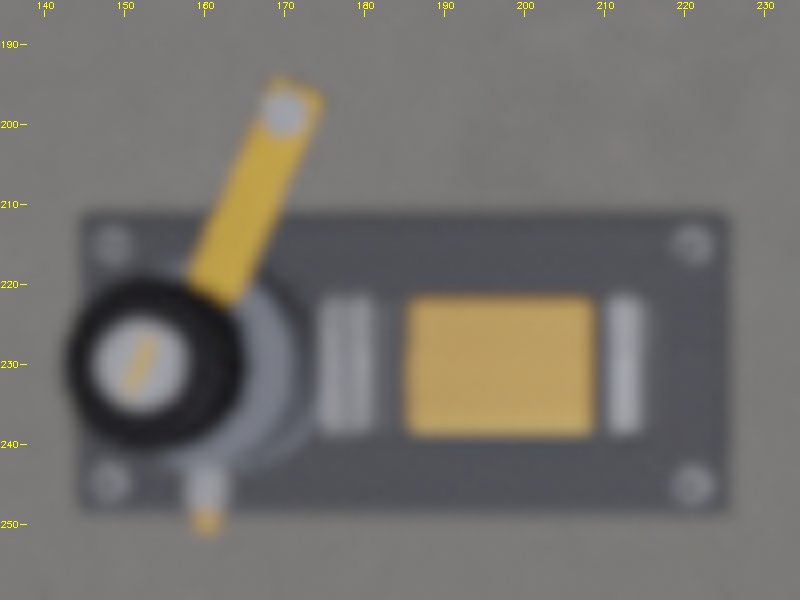

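View pics/s_cr.png

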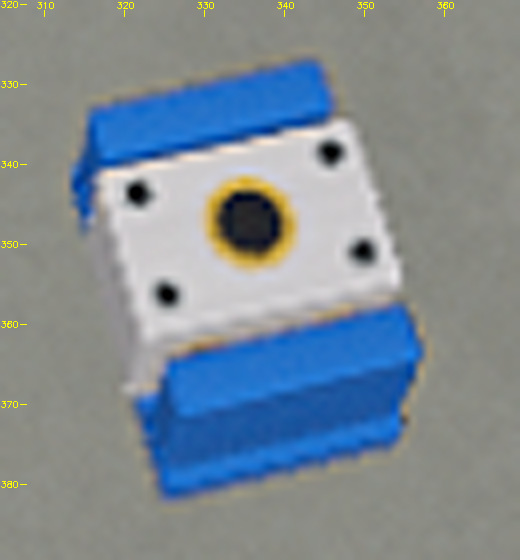

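View pics/s_fx.png

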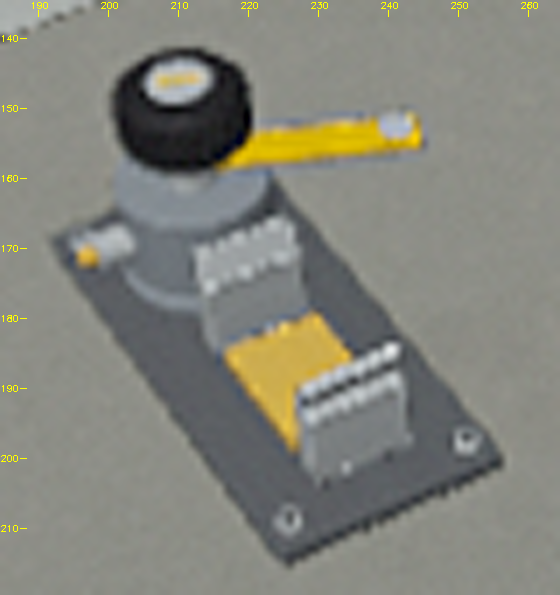

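Run:
```python
from h import *
np.set_printoptions(precision=4,suppress=True)
T=np.load("top0.npy",allow_pickle=True).item(); S=np.load("scene0.npy",allow_pickle=True).item()
def ang(a,b): d=b-a; return np.degrees(np.arctan2(d[1],d[0])),np.linalg.norm(d[:2])
h=w(T,[(405,236.5),(414.2,239.8),(398,254.3),(407.5,258),(406.3,247.3)],.052); print("T holes",h[:,:2],h[:4].mean(0)); print(ang(h[2],h[0]),ang(h[3],h[1]),ang(h[1],h[0]),ang(h[3],h[2]))
k=w(T,[(403,232.3),(418.3,238.5),(393.5,256.5),(409.5,263)],.052);print("T corn",k.mean(0),ang(k[2],k[0]),ang(k[3],k[1]),ang(k[1],k[0]),ang(k[3],k[2]))
h=w(S,[(322,343.5),(346,338.7),(325.5,356),(350,351),(335.8,347.3)],.052); print("S holes",h[:,:2],h[:4].mean(0)); print(ang(h[0],h[1]),ang(h[2],h[3]),ang(h[2],h[0]))
p=w(T,[(144.5,211.3),(225.5,211.3),(144.5,249),(226,249)],.010);print("T plate",p[:,:2],p.mean(0),ang(p[1],p[0]),ang(p[3],p[2]),ang(p[2],p[0]))
p=w(S,[(192,169),(220,157),(225.5,215),(256,200.5)],.010);print("S plate",p[:,:2])
p=w(T,[(185.7,221.7),(208.7,221.7),(185.7,238.7),(208.7,238.7)],.018);print("T pad",p.mean(0),ang(p[1],p[0]),ang(p[3],p[2]),ang(p[2],p[0]))
p=w(S,[(216.5,184.5),(230,179.5)],.018);print("S pad",p)
print("knob T",w(T,[(151.9,230)],.103),w(T,[(154,230)],.088),"S",w(S,[(210,146)],.103), "tip",w(T,[(169.8,198.5)],.0685),w(S,[(241,152.5)],.0685))
```

```text
T holes [[ 0.4987 -0.3989]
 [ 0.4904 -0.4208]
 [ 0.457  -0.3809]
 [ 0.4477 -0.4035]
 [ 0.4731 -0.4013]] [ 0.4735 -0.401   0.052 ]
(np.float64(-23.30855120338215), np.float64(0.045408026662518496)) (np.float64(-22.10272484008347), np.float64(0.04606595016060726)) (np.float64(69.23331382222042), np.float64(0.02344772375537336)) (np.float64(67.61248088112325), np.float64(0.024397221127788495))
T corn [ 0.4725 -0.4008  0.052 ] (np.float64(-23.250648061268638), np.float64(0.061703171139751455)) (np.float64(-21.660679278803663), np.float64(0.06183938489855156)) (np.float64(66.93758900318036), np.float64(0.03959307555079823)) (np.float64(66.77386364202368), np.float64(0.04130870011284121))
S holes [[ 0.4566 -0.3806]
 [ 0.4989 -0.3984]
 [ 0.4475 -0.4025]
 [ 0.4898 -0.4203]
 [ 0.4729 -0.4004]] [ 0.4732 -0.4005  0.052 ]
(np.float64(-22.815078288909845), np.float64(0.04585084201790481)) (np.float64(-22.89638010791626), np.float64(0.045882375340916666)) (np.float64(67.36404159570293), np.float64(0.023674790165006634))
T plate [[0.5724 0.2348]
 [0.5685 0.0313]
 [0.4785 0.2354]
 [0.4756 0.0314]] [0.5237 0.1332 0.01  ] (np.float64(88.9163401806155), np.float64(0.2035026835242911)) (np.float64(89.17193094434259), np.float64(0.20404877320805706)) (np.float64(-0.37716329352454886), np.float64(0.09388362470175488))
S plate [[0.4782 0.2323]
 [0.5683 0.2347]
 [0.4745 0.0275]
 [0.5643 0.0279]]
T pad [0.5231 0.1007 0.018 ] (np.float64(88.97762831839042), np.float64(0.05699701054844189)) (np.float64(89.08020804015348), np.float64(0.05690972320348093)) (np.float64(-0.5913083938236503), np.float64(0.04175047389612012))
S pad [[0.5036 0.13   0.018 ]
 [0.543  0.1271 0.018 ]]
knob T [[0.5253 0.1866 0.103 ]] [[0.5252 0.1865 0.088 ]] S [[0.5238 0.185  0.103 ]] tip [[0.5985 0.1544 0.0685]] [[0.597  0.1545 0.0685]]
```

Both cameras agree to about 1 mm on the part: centre (0.473, -0.4005), yaw -22.8°. The edge lengths I measured (61.7 and 40) match its real size. The fixture yaw is about -1°, the nest about (0.523, 0.100), and the knob about (0.525, 0.186), which is 85 mm apart as given. Next is a helper to compute tool-frame deltas.

```bash
cat > d.py <<'E'
import sys
from h import *
np.set_printoptions(precision=4,suppress=True)
def go(x,y,z,psi,s=None):
    "delta to the target: shift first (tool axes now), then turn about tool z; in row units"
    s=s or r.sense(); R=s["ee_rot"]; d=np.array([x,y,z])-s["tcp_pos"]
    cur=np.degrees(np.arctan2(R[1,0],R[0,0])); t=(cur-psi+180)%360-180
    print("t",round(s["time_s"],2),"tcp",s["tcp_pos"],"psi",round(cur,2),"tilt",R[:2,2],"F",s["wrist_force"],"w",round(s["gripper_width"]*87,1))
    print("shift units now-axes",R.T@d/.1,"dist mm",np.linalg.norm(d)*1e3,"turn units",t/45)
    a=np.radians(psi); R2=np.array([[np.cos(a),np.sin(a),0],[np.sin(a),-np.cos(a),0],[0,0,-1]])
    print("shift units if turned first",R2.T@d/.1)
if __name__=="__main__": go(*map(float,sys.argv[1:5]))
E
python3 d.py 0.48 0.25 0.196 -20.3
```

```text
t 0.25 tcp [0.2164 0.586  0.1962] psi -20.27 tilt [-0.0003 -0.001 ] F [-0.7315 -0.117   0.162 ] w 87.1
shift units now-axes [3.6368 2.2385 0.005 ] dist mm 427.05300609457345 turn units 0.000586445462569903
shift units if turned first [3.6378 2.2369 0.0022]
```

```bash
python3 -m crank '[[-1,[0.2,0.12,0],[0,0,0]],[-1,[0.4,0.24,0],[0,0,0]],[-1,[0.42,0.26,0],[0,0,0]],[-1,[0.42,0.26,0],[0,0,0]],[-1,[0.42,0.26,0],[0,0,0]],[-1,[0.42,0.26,0],[0,0,0]],[-1,[0.42,0.26,0],[0,0,0]],[-1,[0.42,0.26,0],[0,0,0]]]'; python3 d.py 0.473 -0.40 0.15 -112.8
```

```text
time_s: 1.05
tcp_pos: [0.4435, 0.2963, 0.197]
ee_rot: [[0.938, -0.346, 0.0], [-0.346, -0.938, 0.0], [0.0, -0.0, -1.0]]
wrist_force: [-0.4, 1.1, 0.1]
gripper_width: 0.998
t 1.05 tcp [0.4435 0.2963 0.197 ] psi -20.25 tilt [0.0003 0.0004] F [-0.4415  1.0897  0.1112] w 86.8
shift units now-axes [2.6866 6.4312 0.4673] dist mm 698.5421508301918 turn units 2.0567139267250734
shift units if turned first [ 6.3049 -2.9704  0.4697]
```

```bash
python3 -m crank '[[-1,[0.19,0.45,0],[0,0,0]],[-1,[0.19,0.45,0],[0,0,0]],[-1,[0.19,0.45,0],[0,0,0]],[-1,[0.19,0.45,0],[0,0,0]],[-1,[0.19,0.45,0],[0,0,0]],[-1,[0.19,0.45,0],[0,0,0]],[-1,[0.19,0.45,0],[0,0,0]],[-1,[0.19,0.45,0],[0,0,0]]]';  python3 -m crank '[[-1,[0.19,0.45,0],[0,0,0]],[-1,[0.19,0.45,0],[0,0,0]],[-1,[0.19,0.45,0],[0,0,0]],[-1,[0.19,0.45,0],[0,0,0]],[-1,[0.19,0.45,0.1],[0,0,0]],[-1,[0.19,0.45,0.2],[0,0,0]]]'; python3 -m crank '[[-1,[0,0,0],[0,0,0.18]],[-1,[0,0,0],[0,0,0.18]],[-1,[0,0,0],[0,0,0.18]],[-1,[0,0,0],[0,0,0.18]],[-1,[0,0,0],[0,0,0.18]],[-1,[0,0,0],[0,0,0.18]],[-1,[0,0,0],[0,0,0.18]],[-1,[0,0,0],[0,0,0.18]]]'; python3 d.py 0.473 -0.4005 0.12 -112.8
```

```text
time_s: 1.85
tcp_pos: [0.4602, -0.0942, 0.1971]
ee_rot: [[0.938, -0.346, 0.001], [-0.346, -0.938, 0.0], [0.001, -0.0, -1.0]]
wrist_force: [1.5, -0.6, -0.2]
gripper_width: 0.999
time_s: 2.45
tcp_pos: [0.4746, -0.3854, 0.169]
ee_rot: [[0.938, -0.347, 0.004], [-0.347, -0.938, -0.002], [0.004, 0.001, -1.0]]
wrist_force: [1.2, 0.2, 1.2]
gripper_width: 1.0
time_s: 3.25
tcp_pos: [0.4737, -0.3824, 0.1676]
ee_rot: [[0.08, -0.997, -0.0], [-0.997, -0.08, 0.0], [-0.0, 0.0, -1.0]]
wrist_force: [-0.1, -0.4, 0.2]
gripper_width: 1.001
t 3.25 tcp [ 0.4737 -0.3824  0.1676] psi -85.41 tilt [-0.0003  0.0002] F [-0.0616 -0.4372  0.2138] w 87.1
shift units now-axes [0.18   0.0212 0.4763] dist mm 50.95916327124053 turn units 0.6087362783047803
shift units if turned first [ 0.1695 -0.0638  0.4763]
```

```bash
python3 -m crank '[[-1,[0,0,0],[0,0,0.19]],[-1,[0,0,0],[0,0,0.19]],[-1,[0,0,0],[0,0,0.18]],[-1,[0,0,0],[0,0,0.05]],[-1,[0.17,-0.06,0.2],[0,0,0]],[-1,[0,0,0.27],[0,0,0]],[-1,[0,0,0],[0,0,0]]]'; python3 d.py 0.473 -0.4005 0.02 -112.8
python3 - <<'E'
from h import *
c=r.capture("wrist"); cv2.imwrite("pics/w1.png",c["img"]); np.save("w1.npy",c,allow_pickle=True)
X=[0.473,-0.4005,.052]; print(px(c,X)); a=np.radians(-22.8)
print(px(c,[[.473+sx*np.cos(a)-sy*np.sin(a),-.4005+sx*np.sin(a)+sy*np.cos(a),.052] for sx in(-.031,.031) for sy in (-.02,.02)]))
E
```

```text
time_s: 3.95
tcp_pos: [0.4701, -0.399, 0.1167]
ee_rot: [[-0.384, -0.923, -0.007], [-0.923, 0.384, 0.005], [-0.002, 0.009, -1.0]]
wrist_force: [-0.4, 0.4, -0.1]
gripper_width: 0.999
t 3.95 tcp [ 0.4701 -0.399   0.1167] psi -112.61 tilt [-0.0073  0.0051] F [-0.4264  0.4473 -0.1302] w 86.9
shift units now-axes [ 0.0042 -0.0405  0.9664] dist mm 96.72971245756038 turn units 0.004244031359184596
shift units if turned first [ 0.0023 -0.0321  0.9668]
[[272.46323945 208.62201078]]
[[311.30989006 184.88695152]
 [309.51993832 231.37130045]
 [233.58769344 184.75042361]
 [235.29809653 231.32869536]]
```

View pics/w1.png

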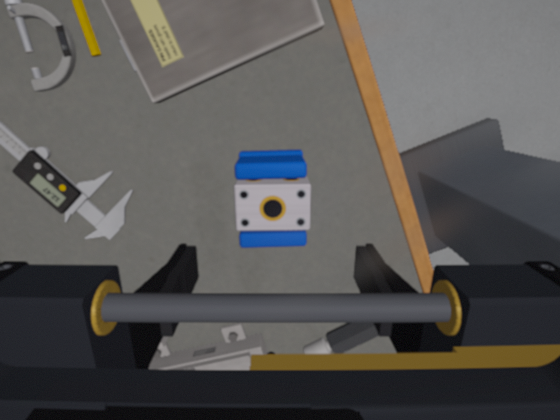

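The wrist view puts the bore at (272, 208), against a prediction of (272.5, 208.6), and the part's edges are square in the image. So the pose is confirmed. Descending now.

```bash
python3 -m crank '[[-1,[0,-0.04,0.1],[0,0,0.005]],[-1,[0,0,0.2],[0,0,0]],[-1,[0,0,0.2],[0,0,0]],[-1,[0,0,0.1],[0,0,0]],[-1,[0,0,0],[0,0,0]]]'; python3 d.py 0.473 -0.4005 0.02 -112.8
```

```text
time_s: 4.5
tcp_pos: [0.4762, -0.4016, 0.0599]
ee_rot: [[-0.386, -0.922, -0.002], [-0.922, 0.386, 0.001], [-0.0, 0.002, -1.0]]
wrist_force: [0.6, -0.1, 0.3]
gripper_width: 0.997
t 4.5 tcp [ 0.4762 -0.4016  0.0599] psi -112.74 tilt [-0.0017  0.0009] F [ 0.6364 -0.1085  0.3093] w 86.8
shift units now-axes [0.002  0.0336 0.399 ] dist mm 40.04568004824995 turn units 0.0014416076964014085
shift units if turned first [0.002  0.0344 0.399 ]
```

```bash
python3 -m crank '[[-1,[0,0.034,0.1],[0,0,0]],[-1,[0,0,0.15],[0,0,0]],[-1,[0,0,0.12],[0,0,0]],[-1,[0,0,0.03],[0,0,0]],[-1,[0,0,0],[0,0,0]],[-1,[0,0,0],[0,0,0]]]'; python3 d.py 0.473 -0.4005 0.02 -112.8
```

```text
time_s: 5.1
tcp_pos: [0.4739, -0.4011, 0.0214]
ee_rot: [[-0.386, -0.922, 0.001], [-0.922, 0.386, -0.001], [0.0, -0.001, -1.0]]
wrist_force: [-0.4, 0.2, 0.0]
gripper_width: 1.004
t 5.1 tcp [ 0.4739 -0.4011  0.0214] psi -112.73 tilt [ 0.001  -0.0008] F [-0.4307  0.1678  0.041 ] w 87.4
shift units now-axes [-0.0017  0.0104  0.0141] dist mm 1.7608890315752042 turn units 0.0015683848063203084
shift units if turned first [-0.0017  0.0104  0.0141]
```

```bash
python3 -m crank '[[-1,[0,0.01,0],[0,0,0]],[1,[0,0,0],[0,0,0]],[1,[0,0,0],[0,0,0]],[1,[0,0,0],[0,0,0]],[1,[0,0,0],[0,0,0]],[1,[0,0,0],[0,0,0]],[1,[0,0,0],[0,0,0]]]'; python3 d.py 0.473 -0.4005 0.02 -112.8
```

```text
time_s: 5.8
tcp_pos: [0.4723, -0.4002, 0.0208]
ee_rot: [[-0.387, -0.922, -0.0], [-0.922, 0.387, 0.0], [-0.0, 0.001, -1.0]]
wrist_force: [-0.8, 1.4, 1.5]
gripper_width: 0.704
t 5.8 tcp [ 0.4723 -0.4002  0.0208] psi -112.74 tilt [-0.0005  0.0002] F [-0.7759  1.3719  1.5216] w 61.3
shift units now-axes [-0.0003 -0.0078  0.0085] dist mm 1.1518839654089112 turn units 0.0013112622435755839
shift units if turned first [-0.0003 -0.0078  0.0085]
```

Gripped at about 61.5 mm, against an expected 62. Lifting slowly.

```bash
python3 -m crank '[[1,[0,0,0],[0,0,0]],[1,[0,0,-0.05],[0,0,0]],[1,[0,0,-0.1],[0,0,0]],[1,[0,0,-0.15],[0,0,0]],[1,[0,0,-0.25],[0,0,0]],[1,[0,0,-0.25],[0,0,0]],[1,[0,0,-0.2],[0,0,0]],[1,[0,0,-0.1],[0,0,0]]]'; python3 d.py 0.46 -0.10 0.13 -181
python3 - <<'E'
from h import *
c=r.capture("wrist"); cv2.imwrite("pics/w2.png",c["img"])
E
```

```text
time_s: 6.6
tcp_pos: [0.4735, -0.4009, 0.1336]
ee_rot: [[-0.387, -0.922, 0.004], [-0.922, 0.387, -0.002], [0.001, -0.004, -1.0]]
wrist_force: [0.1, 0.3, -2.1]
gripper_width: 0.702
t 6.6 tcp [ 0.4735 -0.4009  0.1336] psi -112.74 tilt [ 0.0037 -0.0021] F [ 0.0942  0.2671 -2.0718] w 61.1
shift units now-axes [-2.7232  1.2873  0.0287] dist mm 301.2275835538397 turn units 1.5169377056358075
shift units if turned first [0.187  3.0063 0.0356]
```

View pics/w2.png

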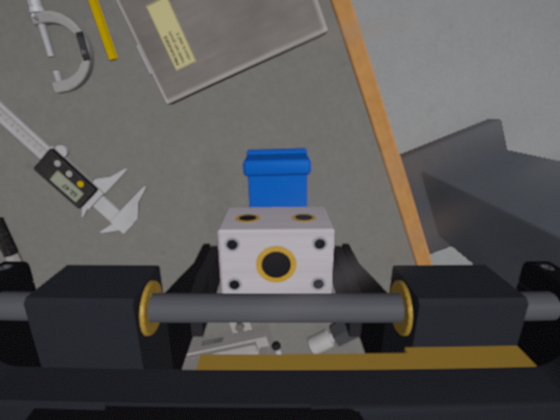

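The part is held square in the jaws, top face at (276,264), and clear of the cradle. Carrying it over to the clear spot.

```bash
python3 -m crank '[[1,[-0.1,0.05,0],[0,0,0]],[1,[-0.25,0.12,0],[0,0,0]],[1,[-0.4,0.19,0],[0,0,0]],[1,[-0.4,0.19,0],[0,0,0]],[1,[-0.4,0.19,0],[0,0,0]],[1,[-0.4,0.19,0],[0,0,0]],[1,[-0.4,0.19,0],[0,0,0]],[1,[-0.25,0.12,0],[0,0,0]]]'; python3 -m crank '[[1,[-0.12,0.05,0],[0,0,0.08]],[1,[0,0,0],[0,0,0.16]],[1,[0,0,0],[0,0,0.18]],[1,[0,0,0],[0,0,0.18]],[1,[0,0,0],[0,0,0.18]],[1,[0,0,0],[0,0,0.18]],[1,[0,0,0],[0,0,0.18]],[1,[0,0,0],[0,0,0.18]]]';python3 -m crank '[[1,[0,0,0],[0,0,0.15]],[1,[0,0,0],[0,0,0.05]],[1,[0,0,0],[0,0,0]]]'; python3 d.py 0.46 -0.10 0.0085 -181
```

```text
time_s: 7.45
tcp_pos: [0.4564, -0.1097, 0.1294]
ee_rot: [[-0.385, -0.923, -0.003], [-0.923, 0.385, 0.001], [0.001, 0.003, -1.0]]
wrist_force: [1.1, -0.2, -2.9]
gripper_width: 0.71
time_s: 8.25
tcp_pos: [0.4569, -0.0991, 0.1293]
ee_rot: [[-0.991, -0.131, -0.003], [-0.131, 0.991, 0.0], [0.003, 0.001, -1.0]]
wrist_force: [1.0, -0.3, -2.5]
gripper_width: 0.709
time_s: 8.55
tcp_pos: [0.4571, -0.0992, 0.1295]
ee_rot: [[-1.0, 0.02, -0.003], [0.02, 1.0, 0.0], [0.003, 0.0, -1.0]]
wrist_force: [0.0, -0.1, -2.5]
gripper_width: 0.708
t 8.55 tcp [ 0.4571 -0.0992  0.1295] psi 178.86 tilt [-0.0031  0.0002] F [ 0.0443 -0.0628 -2.5309] w 61.6
shift units now-axes [-0.0327 -0.0077  1.2097] dist mm 121.01573969079958 turn units -0.0030660938250068486
shift units if turned first [-0.029  -0.0076  1.2098]
```

```bash
python3 -m crank '[[1,[-0.03,0,0.1],[0,-0.004,0]],[1,[0,0,0.25],[0,0,0]],[1,[0,0,0.3],[0,0,0]],[1,[0,0,0.25],[0,0,0]],[1,[0,0,0.15],[0,0,0]],[1,[0,0,0.08],[0,0,0]],[1,[0,0,0.03],[0,0,0]],[1,[0,0,0],[0,0,0]]]'; python3 d.py 0.46 -0.10 0.0085 -181
```

```text
time_s: 9.35
tcp_pos: [0.4621, -0.0996, 0.0146]
ee_rot: [[-1.0, 0.02, 0.003], [0.02, 1.0, -0.0], [-0.003, -0.0, -1.0]]
wrist_force: [0.5, -0.4, -2.4]
gripper_width: 0.701
t 9.35 tcp [ 0.4621 -0.0996  0.0146] psi 178.88 tilt [ 0.0029 -0.0002] F [ 0.5346 -0.3814 -2.3652] w 61.0
shift units now-axes [ 0.0208 -0.0039  0.0612] dist mm 6.478514074064623 turn units -0.002726445952064043
shift units if turned first [ 0.0207 -0.0039  0.0613]
```

```bash
python3 -m crank '[[1,[0,0,0.02],[0,0,0]],[1,[0,0,0.01],[0,0,0]],[1,[0,0,0.01],[0,0,0]],[1,[0,0,0],[0,0,0]],[1,[0,0,0],[0,0,0]]]'; python3 d.py 0.46 -0.10 0.0085 -181
```

```text
time_s: 9.85
tcp_pos: [0.4621, -0.0997, 0.011]
ee_rot: [[-1.0, 0.02, 0.004], [0.02, 1.0, -0.0], [-0.004, 0.0, -1.0]]
wrist_force: [-0.4, 0.4, -3.1]
gripper_width: 0.71
t 9.85 tcp [ 0.4621 -0.0997  0.011 ] psi 178.86 tilt [ 0.0036 -0.    ] F [-0.3961  0.4148 -3.0984] w 61.8
shift units now-axes [ 0.0214 -0.0038  0.0249] dist mm 3.3086031766161716 turn units -0.0031873498393325565
shift units if turned first [ 0.0214 -0.0037  0.025 ]
```

```bash
python3 -m crank '[[1,[0,0,0.01],[0,0.004,0]],[1,[0,0,0],[0,0,0]],[1,[0,0,0.006],[0,0,0]],[1,[0,0,0],[0,0,0]]]'; python3 d.py 0.46 -0.10 0.0085 -181
```

```text
time_s: 10.25
tcp_pos: [0.462, -0.0997, 0.0091]
ee_rot: [[-1.0, 0.02, -0.0], [0.02, 1.0, -0.0], [0.0, -0.0, -1.0]]
wrist_force: [0.1, 0.3, -2.7]
gripper_width: 0.709
t 10.25 tcp [ 0.462  -0.0997  0.0091] psi 178.85 tilt [-0.0002 -0.    ] F [ 0.0757  0.3275 -2.6956] w 61.7
shift units now-axes [ 0.0195 -0.0037  0.0062] dist mm 2.0770068693989088 turn units -0.0032873559433685136
shift units if turned first [ 0.0195 -0.0037  0.0062]
```

```bash
python3 -m crank '[[1,[0,0,0.005],[0,0,0]],[1,[0,0,0],[0,0,0]]]'; python3 -m crank '[[1,[0,0,0.005],[0,0,0]],[1,[0,0,0],[0,0,0]]]'
```

```text
time_s: 10.45
tcp_pos: [0.4621, -0.0997, 0.0089]
ee_rot: [[-1.0, 0.02, 0.0], [0.02, 1.0, -0.0], [-0.0, -0.0, -1.0]]
wrist_force: [-0.2, 0.5, -0.4]
gripper_width: 0.703
time_s: 10.65
tcp_pos: [0.4621, -0.0997, 0.0088]
ee_rot: [[-1.0, 0.02, 0.0], [0.02, 1.0, -0.0], [-0.0, -0.0, -1.0]]
wrist_force: [-2.3, 0.3, 5.0]
gripper_width: 0.71
```

Contact is confirmed: the force rose from -2.7 to +5 N, with the part standing on the bench. Releasing.

```bash
python3 -m crank '[[-1,[0,0,0],[0,0,0]],[-1,[0,0,0],[0,0,0]],[-1,[0,0,0],[0,0,0]],[-1,[0,0,-0.1],[0,0,0]],[-1,[0,0,-0.3],[0,0,0]],[-1,[0,0,-0.4],[0,0,0]],[-1,[0,0,0],[0,0,0]]]'; python3 -m crank '[[-1,[0,0,0],[0,0,-0.19]],[-1,[0,0,0],[0,0,-0.19]],[-1,[0,0,0],[0,0,-0.19]],[-1,[0,0,0],[0,0,-0.19]],[-1,[0,0,0],[0,0,-0.19]],[-1,[0,0,0],[0,0,-0.19]],[-1,[0,0,0],[0,0,-0.19]],[-1,[0,0,0],[0,0,-0.19]]]';python3 -m crank '[[-1,[0,0,0],[0,0,-0.19]],[-1,[0,0,0],[0,0,-0.19]],[-1,[0,0,0],[0,0,-0.1]],[-1,[0,0,0],[0,0,0]]]'; python3 d.py 0.462 -0.0997 0.007 -91.15;  python3 - <<'E'
from h import *
c=r.capture("wrist"); cv2.imwrite("pics/w3.png",c["img"])
print(px(c,[[.462+sx,-.0997+sy,.04] for sx in(-.02,.02) for sy in (-.031,.031)]+[[.462,-.0997,.04]]))
c=r.capture("top");crop(c,240,200,320,260,8,"pics/t3.png")
E
```

```text
time_s: 11.35
tcp_pos: [0.4664, -0.0996, 0.0937]
ee_rot: [[-1.0, 0.018, 0.012], [0.018, 1.0, -0.0], [-0.012, 0.0, -1.0]]
wrist_force: [0.9, -0.3, -0.0]
gripper_width: 0.996
time_s: 12.15
tcp_pos: [0.462, -0.0997, 0.0884]
ee_rot: [[-0.381, -0.925, 0.0], [-0.925, 0.381, 0.0], [-0.0, -0.0, -1.0]]
wrist_force: [-0.3, 0.0, 0.0]
gripper_width: 1.002
time_s: 12.55
tcp_pos: [0.462, -0.0997, 0.0883]
ee_rot: [[-0.02, -1.0, 0.0], [-1.0, 0.02, 0.0], [-0.0, -0.0, -1.0]]
wrist_force: [-0.1, -0.1, 0.4]
gripper_width: 1.001
t 12.55 tcp [ 0.462  -0.0997  0.0883] psi -91.16 tilt [0.0001 0.    ] F [-0.0847 -0.1302  0.4462] w 87.1
shift units now-axes [ 0.0004 -0.0003  0.8134] dist mm 81.34275109270493 turn units -0.00014175306191393448
shift units if turned first [ 0.0003 -0.0004  0.8134]
[[303.65955454 176.29953469]
 [303.14718312 252.41611433]
 [249.65743527 177.33173105]
 [253.07804825 253.29913794]
 [277.40098817 216.28078303]]
```

View pics/w3.png

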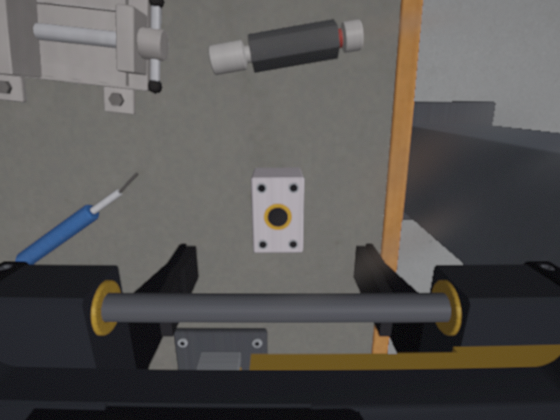

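The part stands on the bench with its bore at (277.5, 216.5), against a prediction of (277.4, 216.3), square to the jaws. Regrasping across the 40 mm width.

```bash
python3 -m crank '[[-1,[0,0,0.1],[0,0,0]],[-1,[0,0,0.2],[0,0,0]],[-1,[0,0,0.2],[0,0,0]],[-1,[0,0,0.15],[0,0,0]],[-1,[0,0,0.1],[0,0,0]],[-1,[0,0,0.05],[0,0,0]],[-1,[0,0,0],[0,0,0]],[-1,[0,0,0],[0,0,0]]]'; python3 d.py 0.462 -0.0997 0.008 -91.15
```

```text
time_s: 13.45
tcp_pos: [0.4625, -0.0996, 0.0086]
ee_rot: [[-0.02, -1.0, 0.001], [-1.0, 0.02, -0.0], [-0.0, -0.001, -1.0]]
wrist_force: [-0.3, -0.8, -0.7]
gripper_width: 0.999
t 13.45 tcp [ 0.4625 -0.0996  0.0086] psi -91.14 tilt [ 0.0009 -0.    ] F [-0.3484 -0.7602 -0.6932] w 86.9
shift units now-axes [0.0007 0.005  0.0057] dist mm 0.7644977872768879 turn units 0.00012016003322388416
shift units if turned first [0.0007 0.005  0.0057]
```

```bash
python3 -m crank '[[1,[0,0,0],[0,0,0]],[1,[0,0,0],[0,0,0]],[1,[0,0,0],[0,0,0]],[1,[0,0,0],[0,0,0]],[1,[0,0,0],[0,0,0]],[1,[0,0,0],[0,0,0]],[1,[0,0,0],[0,0,0]],[1,[0,0,0],[0,0,0]]]'; python3 d.py 0.462 -0.0997 0.008 -91.15
```

```text
time_s: 14.25
tcp_pos: [0.4613, -0.0997, 0.0082]
ee_rot: [[-0.02, -1.0, -0.001], [-1.0, 0.02, -0.0], [0.0, 0.001, -1.0]]
wrist_force: [-1.6, 0.9, 1.3]
gripper_width: 0.451
t 14.25 tcp [ 0.4613 -0.0997  0.0082] psi -91.15 tilt [-0.0014 -0.0001] F [-1.6009  0.8964  1.2747] w 39.3
shift units now-axes [-0.0003 -0.0065  0.0017] dist mm 0.6731366311434829 turn units 7.914527809463025e-06
shift units if turned first [-0.0003 -0.0065  0.0017]
```

```bash
python3 -m crank '[[1,[0,0,-0.05],[0,0,0]],[1,[0,0,-0.1],[0,0,0]],[1,[0,0,-0.2],[0,0,0]],[1,[0,0,-0.3],[0,0,0]],[1,[0,0,-0.3],[0,0,0]],[1,[0,0,-0.2],[0,0,0]],[1,[0,0,-0.1],[0,0,0]],[1,[0,0,0],[0,0,0]]]'; python3 d.py 0.5225 0.100 0.13 -91
python3 - <<'E'
from h import *
c=r.capture("wrist"); cv2.imwrite("pics/w4.png",c["img"]); np.save("w4.npy",c,allow_pickle=True)
E
```

```text
time_s: 15.05
tcp_pos: [0.4628, -0.0996, 0.1347]
ee_rot: [[-0.02, -1.0, 0.004], [-1.0, 0.02, 0.001], [-0.001, -0.004, -1.0]]
wrist_force: [0.4, -0.3, -2.6]
gripper_width: 0.448
t 15.05 tcp [ 0.4628 -0.0996  0.1347] psi -91.15 tilt [0.0036 0.0005] F [ 0.4304 -0.3027 -2.5841] w 39.0
shift units now-axes [-2.007  -0.5564  0.0497] dist mm 208.33158393944106 turn units -0.003301584617668141
shift units if turned first [-2.0056 -0.5617  0.0465]
```

View pics/w4.png

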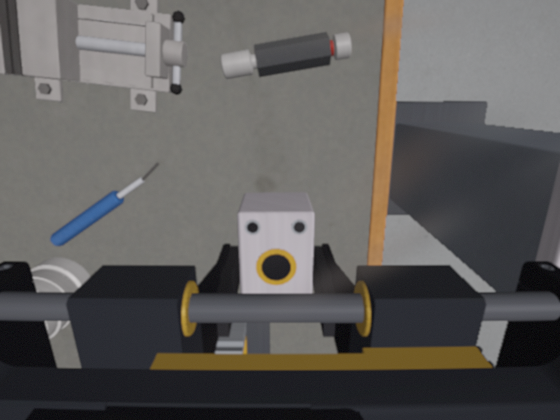

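To refine the nest position, I'll fly past it so the wrist camera looks back at the nest.

```bash
python3 -m crank '[[1,[0,0,-0.2],[0,0,0]],[1,[-0.1,0,-0.3],[0,0,0]],[1,[-0.25,-0.05,-0.2],[0,0,0]],[1,[-0.4,-0.1,0],[0,0,0]],[1,[-0.45,-0.1,0],[0,0,0]],[1,[-0.45,-0.1,0],[0,0,0]],[1,[-0.45,-0.1,0],[0,0,0]],[1,[-0.4,-0.1,0],[0,0,0]]]'; python3 -m crank '[[1,[-0.3,0,0],[0,0,0]],[1,[-0.2,0,0],[0,0,0]],[1,[-0.05,0,0],[0,0,0]],[1,[0,0,0],[0,0,0]],[1,[0,0,0],[0,0,0]]]'; python3 d.py 0.5225 0.100 0.13 -91
python3 - <<'E'
from h import *
c=r.capture("wrist"); cv2.imwrite("pics/w5.png",c["img"]); np.save("w5.npy",c,allow_pickle=True)
print(px(c,[[.5225,.1,.018]]))
E
```

```text
time_s: 15.9
tcp_pos: [0.5212, 0.151, 0.201]
ee_rot: [[-0.02, -1.0, -0.004], [-1.0, 0.02, -0.002], [0.002, 0.004, -1.0]]
wrist_force: [0.3, -0.7, -2.5]
gripper_width: 0.449
time_s: 16.4
tcp_pos: [0.5227, 0.203, 0.2027]
ee_rot: [[-0.021, -1.0, -0.001], [-1.0, 0.021, -0.001], [0.001, 0.001, -1.0]]
wrist_force: [-1.4, -0.6, -2.4]
gripper_width: 0.455
t 16.4 tcp [0.5227 0.203  0.2027] psi -91.2 tilt [-0.0013 -0.001 ] F [-1.4272 -0.5851 -2.4115] w 39.6
shift units now-axes [ 1.0294 -0.0208  0.7283] dist mm 126.11636795528239 turn units -0.004337390685518964
shift units if turned first [ 1.0302 -0.0164  0.7273]
[[274.95777724  83.84579892]]
```

View pics/w5.png

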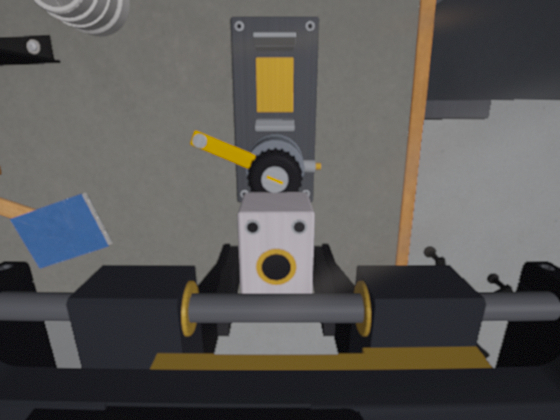

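Run:
```python
from h import *
c=np.load("w5.npy",allow_pickle=True).item()
crop(c,185,5,335,155,5,"pics/w5a.png"); crop(c,185,110,335,205,5,"pics/w5b.png")
```

```text
(no output)
```

View pics/w5a.png

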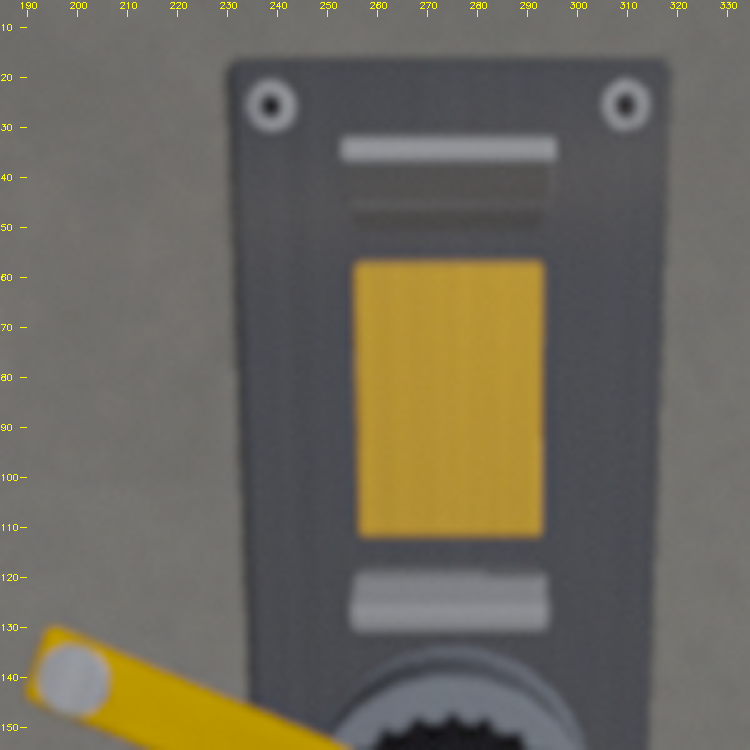

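View pics/w5b.png

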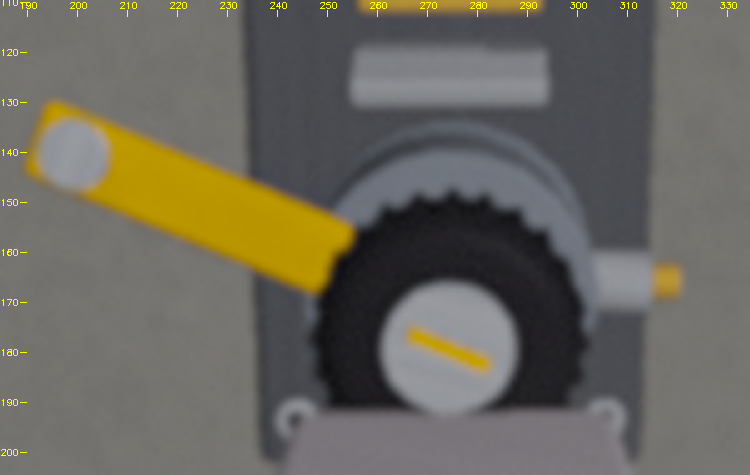

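Run:
```python
from h import *
np.set_printoptions(precision=4,suppress=True)
c=np.load("w5.npy",allow_pickle=True).item()
p=w(c,[(255,56.5),(293,56.5),(256.3,111.5),(292.6,111.5)],.018);print(p,p.mean(0))
q=w(c,[(238.5,25.5),(309.5,25.5)],.012);print("screws",q,np.degrees(np.arctan2(*(q[0]-q[1])[[1,0]])))
q=w(c,[(230.5,16.5),(318,16.5)],.010);print("plate end",q)
k=w(c,[(274,179),(262,178),(287,178)],.103);print("knob cap",k)
print("flutes",w(c,[(248,175),(302,175)],.099).mean(0))
t=w(c,[(199,140)],.069);print("bolt",t)
d=t[0]-k[0];print("strap dir",np.degrees(np.arctan2(d[1],d[0])),np.linalg.norm(d[:2]))
```

```text
[[0.543  0.0723 0.018 ]
 [0.5029 0.0731 0.018 ]
 [0.5437 0.1284 0.018 ]
 [0.5037 0.1292 0.018 ]] [0.5233 0.1007 0.018 ]
screws [[0.5594 0.041  0.012 ]
 [0.4852 0.0425 0.012 ]] -1.1661685957130448
plate end [[0.5676 0.0319 0.01  ]
 [0.4761 0.0337 0.01  ]]
knob cap [[0.525  0.1854 0.103 ]
 [0.5359 0.1842 0.103 ]
 [0.5133 0.1847 0.103 ]]
flutes [0.5241 0.1826 0.099 ]
bolt [[0.5977 0.1527 0.069 ]]
strap dir -24.227684751947777 0.07969519635754439
```

The wrist view gives the nest at (0.5233, 0.1007) with a 40 mm pad and yaw -1.1°, agreeing with the top camera. The scene camera is about 2 mm off here. Moving over the nest.

```bash
python3 -m crank '[[1,[0.1,0,0],[0,0,0]],[1,[0.25,0,0],[0,0,0]],[1,[0.33,0,0],[0,0,0]],[1,[0.25,0,0.1],[0,0,0]],[1,[0.09,0,0.25],[0,0,0]],[1,[0,0,0.3],[0,0,0]],[1,[0,0,0.2],[0,0,0]],[1,[0,0,0.1],[0,0,0]]]'; python3 -m crank '[[1,[0,0,0.05],[0,0,0]],[1,[0,0,0],[0,0,0]],[1,[0,0,0],[0,0,0]]]';python3 d.py 0.5233 0.1007 0.0262 -91.1
```

```text
time_s: 17.25
tcp_pos: [0.5197, 0.1002, 0.1067]
ee_rot: [[-0.022, -1.0, -0.003], [-1.0, 0.022, -0.001], [0.001, 0.003, -1.0]]
wrist_force: [0.3, -0.1, -2.1]
gripper_width: 0.455
time_s: 17.55
tcp_pos: [0.5219, 0.1024, 0.1043]
ee_rot: [[-0.02, -1.0, 0.002], [-1.0, 0.02, 0.001], [-0.001, -0.002, -1.0]]
wrist_force: [0.5, -0.5, -3.2]
gripper_width: 0.454
t 17.55 tcp [0.5219 0.1024 0.1043] psi -91.13 tilt [0.0021 0.0007] F [ 0.4838 -0.5093 -3.1839] w 39.5
shift units now-axes [ 0.0174 -0.0125  0.7813] dist mm 78.16327919470615 turn units -0.000725060509603913
shift units if turned first [ 0.0168 -0.0141  0.7813]
```

```bash
python3 -m crank '[[1,[0.017,-0.014,0.05],[0,0,0]],[1,[0,0,0.15],[0,0,0]],[1,[0,0,0.15],[0,0,0]],[1,[0,0,0.05],[0,0,0]],[1,[0,0,0],[0,0,0]],[1,[0,0,0],[0,0,0]],[1,[0,0,0],[0,0,0]]]';python3 d.py 0.5233 0.1007 0.0262 -91.1
```

```text
time_s: 18.25
tcp_pos: [0.5231, 0.1008, 0.0641]
ee_rot: [[-0.02, -1.0, 0.002], [-1.0, 0.02, 0.001], [-0.001, -0.002, -1.0]]
wrist_force: [-0.9, -0.2, -2.4]
gripper_width: 0.454
t 18.25 tcp [0.5231 0.1008 0.0641] psi -91.13 tilt [0.0018 0.0007] F [-0.868  -0.2018 -2.3798] w 39.5
shift units now-axes [ 0.0012 -0.0008  0.3789] dist mm 37.887455568432635 turn units -0.0006906690810145241
shift units if turned first [ 0.0009 -0.0015  0.3789]
```

Position is good. The part's underside is at about 56 mm, level with the wall tops. Checking with the cameras before I enter.

Run:
```python
from h import *
c=r.capture("scene"); crop(c,185,110,285,220,5,"pics/s6.png")
c=r.capture("top"); crop(c,135,180,245,262,7,"pics/t6.png")
```

```text
(no output)
```

View pics/s6.png

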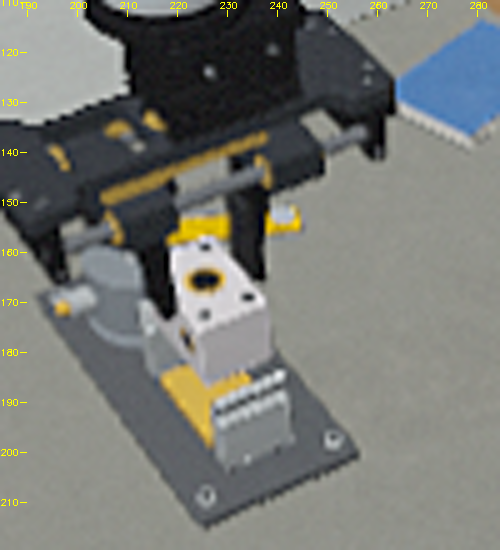

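View pics/t6.png

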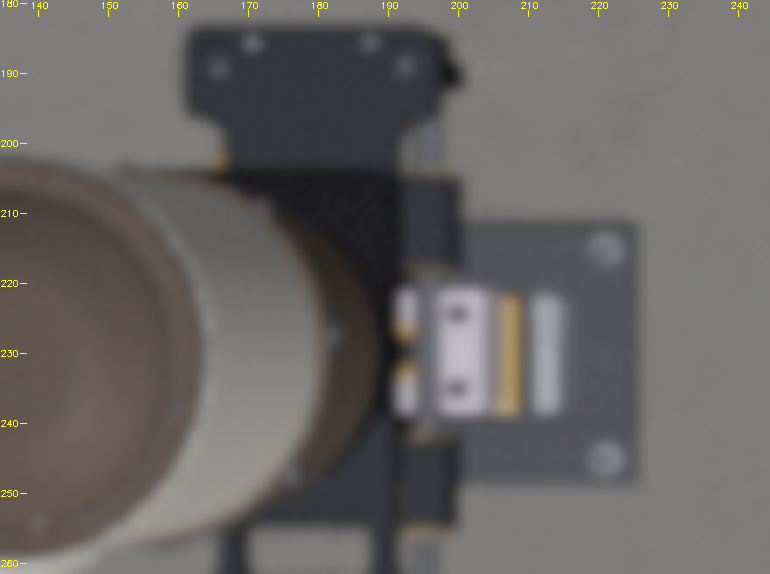

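The part hovers centred over the pad. In the top view its rows 221..239 match the pad's rows 222..239, and the strap is clear at (240,153) in the scene view. Lowering it in.

```bash
python3 -m crank '[[1,[0,0,0.05],[-0.002,0,0]],[1,[0,0,0.1],[0,0,0]],[1,[0,0,0.1],[0,0,0]],[1,[0,0,0.06],[0,0,0]],[1,[0,0,0.03],[0,0,0]],[1,[0,0,0.01],[0,0,0]],[1,[0,0,0],[0,0,0]],[1,[0,0,0],[0,0,0]]]';python3 d.py 0.5233 0.1007 0.0262 -91.1
```

```text
time_s: 19.15
tcp_pos: [0.5227, 0.1006, 0.0285]
ee_rot: [[-0.02, -1.0, -0.001], [-1.0, 0.02, 0.0], [-0.0, 0.001, -1.0]]
wrist_force: [-0.8, 0.3, -1.8]
gripper_width: 0.454
t 19.15 tcp [0.5227 0.1006 0.0285] psi -91.14 tilt [-0.0009  0.0003] F [-0.75    0.2591 -1.7837] w 39.5
shift units now-axes [-0.0012 -0.0061  0.0228] dist mm 2.3653924584935804 turn units -0.000881031060552257
shift units if turned first [-0.0012 -0.0061  0.0228]
```

```bash
python3 -m crank '[[1,[0,-0.005,0.01],[0,0,0]],[1,[0,0,0],[0,0,0]],[1,[0,0,0.008],[0,0,0]],[1,[0,0,0],[0,0,0]]]';python3 -m crank '[[1,[0,0,0.005],[0,0,0]],[1,[0,0,0],[0,0,0]]]';python3 d.py 0.5233 0.1007 0.0262 -91.1
```

```text
time_s: 19.55
tcp_pos: [0.5228, 0.1004, 0.0264]
ee_rot: [[-0.02, -1.0, -0.002], [-1.0, 0.02, -0.0], [0.0, 0.002, -1.0]]
wrist_force: [-0.9, 0.4, -3.3]
gripper_width: 0.451
time_s: 19.75
tcp_pos: [0.5229, 0.1005, 0.0262]
ee_rot: [[-0.02, -1.0, -0.001], [-1.0, 0.02, 0.0], [0.0, 0.001, -1.0]]
wrist_force: [-0.9, 0.1, 0.1]
gripper_width: 0.453
t 19.75 tcp [0.5229 0.1005 0.0262] psi -91.14 tilt [-0.0014  0.    ] F [-0.8988  0.1097  0.1209] w 39.4
shift units now-axes [-0.0024 -0.0035 -0.0001] dist mm 0.4232253990883608 turn units -0.0008741696517606417
shift units if turned first [-0.0024 -0.0035 -0.0001]
```

Contact is at exactly the expected height. One more small press, then release and back off slowly.

```bash
python3 -m crank '[[1,[0,0,0.004],[0,0,0]],[1,[0,0,0],[0,0,0]]]'; python3 -m crank '[[-1,[0,0,0],[0,0,0]],[-1,[0,0,0],[0,0,0]],[-1,[0,0,0],[0,0,0]],[-1,[0,0,-0.1],[0,0,0]],[-1,[0,0,-0.3],[0,0,0]],[-1,[0,0,-0.4],[0,0,0]],[-1,[0,0,-0.4],[0,0,0]],[-1,[0,0,-0.2],[0,0,0]]]';python3 d.py 0.5249 0.1857 0.16 -23
```

```text
time_s: 19.95
tcp_pos: [0.5229, 0.1005, 0.0261]
ee_rot: [[-0.02, -1.0, -0.001], [-1.0, 0.02, -0.0], [0.0, 0.001, -1.0]]
wrist_force: [-2.0, 0.5, 5.6]
gripper_width: 0.456
time_s: 20.75
tcp_pos: [0.5251, 0.101, 0.1703]
ee_rot: [[-0.019, -1.0, 0.005], [-1.0, 0.019, 0.002], [-0.002, -0.005, -1.0]]
wrist_force: [0.8, 0.2, 0.4]
gripper_width: 0.989
t 20.75 tcp [0.5251 0.101  0.1703] psi -91.1 tilt [0.0054 0.0024] F [0.8162 0.2485 0.4179] w 86.0
shift units now-axes [-0.8462  0.0187  0.1047] dist mm 85.28125253999592 turn units -1.5134056907409372
shift units if turned first [-0.3325 -0.7786  0.1027]
```

```bash
python3 -m crank '[[-1,[-0.2,0,0],[0,0,0]],[-1,[-0.35,0,0],[0,0,0]],[-1,[-0.3,0,0],[0,0,0]],[-1,[0,0,0],[0,0,0]],[-1,[0,0,0],[0,0,0]]]'; python3 d.py 0.5249 0.1857 0.16 -23
python3 - <<'E'
from h import *
np.set_printoptions(precision=1,suppress=True)
c=r.capture("wrist"); np.save("w7.npy",c,allow_pickle=True); crop(c,185,20,345,170,5,"pics/w7.png")
print(px(c,[[.5233+sx,.1007+sy,.058] for sx in(-.02,.02) for sy in (-.031,.031)]+[[.5233,.1007,.058]]))
E
```

```text
time_s: 21.25
tcp_pos: [0.5247, 0.1859, 0.1658]
ee_rot: [[-0.019, -1.0, -0.001], [-1.0, 0.019, 0.0], [-0.0, 0.001, -1.0]]
wrist_force: [0.2, -1.0, -0.1]
gripper_width: 1.0
t 21.25 tcp [0.5247 0.1859 0.1658] psi -91.08 tilt [-0.0015  0.0001] F [ 0.1514 -1.019  -0.1423] w 87.0
shift units now-axes [ 0.0016 -0.0024  0.0582] dist mm 5.831803092734226 turn units -1.5128247949212805
shift units if turned first [0.0027 0.0006 0.0583]
[[300.   61.7]
 [299.8 136.5]
 [252.4  62.7]
 [255.1 137.3]
 [276.8 100.7]]
```

View pics/w7.png

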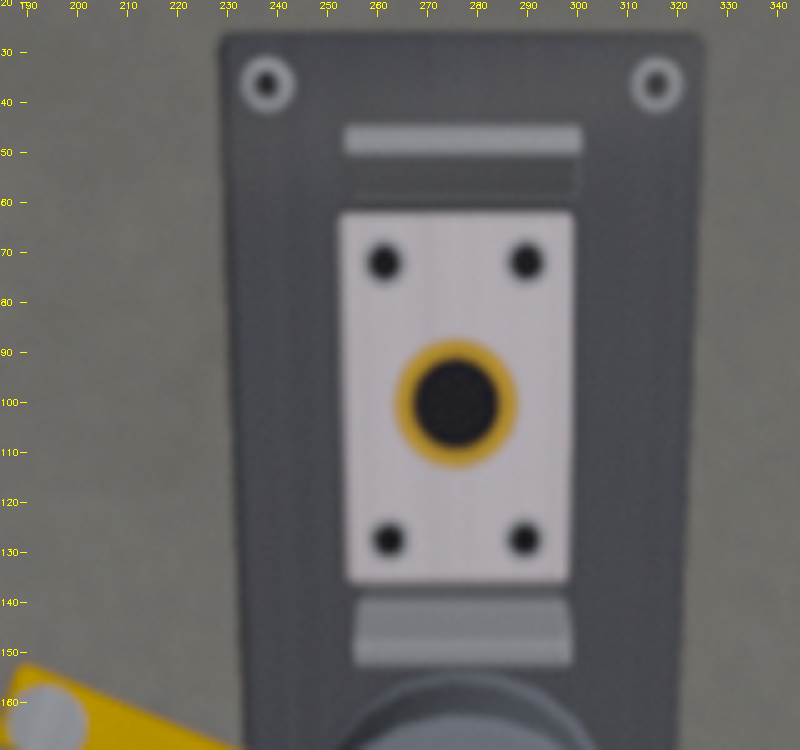

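The part is seated centred: bore at (276,100), against a nest-centre prediction of (276.8,100.7), with even gaps to both walls. Next, align with the knob.

```bash
python3 -m crank '[[-1,[0,0,0],[0,0,-0.19]],[-1,[0,0,0],[0,0,-0.19]],[-1,[0,0,0],[0,0,-0.19]],[-1,[0,0,0],[0,0,-0.19]],[-1,[0,0,0],[0,0,-0.19]],[-1,[0,0,0],[0,0,-0.19]],[-1,[0,0,0],[0,0,-0.19]],[-1,[0,0,0],[0,0,-0.18]]]'; python3 -m crank '[[-1,[0,0,0],[0,0,0]],[-1,[0,0,0],[0,0,0]]]'; python3 d.py 0.5249 0.1857 0.0725 -23
python3 - <<'E'
from h import *
c=r.capture("wrist"); np.save("w8.npy",c,allow_pickle=True); cv2.imwrite("pics/w8.png",c["img"]); print(px(c,[[.5249,.1857,.102],[.5249,.1857,.08]]))
E
```

```text
time_s: 22.1
tcp_pos: [0.5248, 0.1842, 0.1658]
ee_rot: [[0.921, -0.39, -0.002], [-0.39, -0.921, -0.0], [-0.001, 0.001, -1.0]]
wrist_force: [0.4, 1.1, -1.1]
gripper_width: 0.998
time_s: 22.3
tcp_pos: [0.5248, 0.1846, 0.1657]
ee_rot: [[0.918, -0.398, -0.002], [-0.398, -0.918, 0.0], [-0.001, 0.001, -1.0]]
wrist_force: [0.4, 0.1, 0.6]
gripper_width: 0.999
t 22.3 tcp [0.5248 0.1846 0.1657] psi -23.43 tilt [-0.0015  0.    ] F [0.4047 0.0708 0.5815] w 86.9
shift units now-axes [-0.0021 -0.0106  0.9318] dist mm 93.18638398758367 turn units -0.009486299218883687
shift units if turned first [-0.0033 -0.0101  0.9318]
[[275.20488193 211.95582192]
 [275.21592138 203.87369922]]
```

View pics/w8.png

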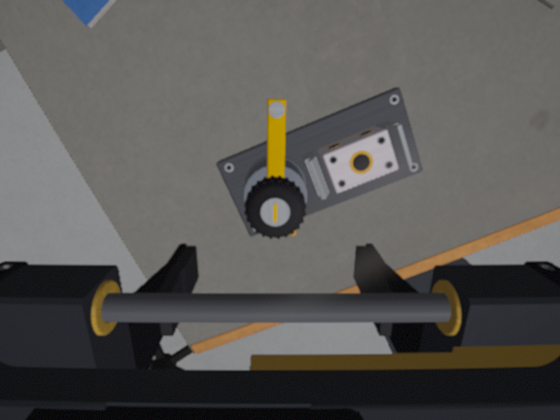

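The knob cap is at (275,212), against a prediction of (275.2,212.0), and the strap runs straight along tool x (about -23.4°). To bring the strap straight over the part at -91.1° I need about 68° clockwise. Descending.

```bash
python3 -m crank '[[-1,[0,-0.01,0.1],[0,0,0]],[-1,[0,0,0.25],[0,0,0]],[-1,[0,0,0.25],[0,0,0]],[-1,[0,0,0.15],[0,0,0]],[-1,[0,0,0.1],[0,0,0]],[-1,[0,0,0.05],[0,0,0]],[-1,[0,0,0],[0,0,0]],[-1,[0,0,0],[0,0,0]]]'; python3 d.py 0.5249 0.1857 0.0725 -23.4
```

```text
time_s: 23.15
tcp_pos: [0.5256, 0.1866, 0.0761]
ee_rot: [[0.919, -0.394, -0.0], [-0.394, -0.919, 0.001], [-0.001, -0.0, -1.0]]
wrist_force: [0.2, -0.4, 0.2]
gripper_width: 0.994
t 23.15 tcp [0.5256 0.1866 0.0761] psi -23.2 tilt [-0.0003  0.0007] F [ 0.1768 -0.3727  0.2187] w 86.5
shift units now-axes [-0.0027  0.0115  0.0364] dist mm 3.8304686269925354 turn units 0.004472015775808005
shift units if turned first [-0.0027  0.0115  0.0364]
```

```bash
python3 -m crank '[[-1,[0,0.01,0.03],[0,0,0]],[-1,[0,0,0],[0,0,0]],[-1,[0,0,0],[0,0,0]],[1,[0,0,0],[0,0,0]],[1,[0,0,0],[0,0,0]],[1,[0,0,0],[0,0,0]],[1,[0,0,0],[0,0,0]],[1,[0,0,0],[0,0,0]]]';python3 -m crank '[[1,[0,0,0],[0,0,0]],[1,[0,0,0],[0,0,0]]]'; python3 d.py 0.5249 0.1857 0.0725 -91.1
```

```text
time_s: 23.95
tcp_pos: [0.5247, 0.1855, 0.0725]
ee_rot: [[0.919, -0.394, -0.002], [-0.394, -0.919, 0.0], [-0.001, 0.001, -1.0]]
wrist_force: [0.6, -0.1, -0.5]
gripper_width: 0.631
time_s: 24.15
tcp_pos: [0.5246, 0.1854, 0.0725]
ee_rot: [[0.919, -0.394, -0.002], [-0.394, -0.919, 0.0], [-0.001, 0.001, -1.0]]
wrist_force: [0.7, -0.2, -0.4]
gripper_width: 0.503
t 24.15 tcp [0.5246 0.1854 0.0725] psi -23.2 tilt [-0.0016  0.    ] F [ 0.6511 -0.1761 -0.3991] w 43.7
shift units now-axes [ 0.0013 -0.0035 -0.    ] dist mm 0.37187885479568916 turn units 1.5089913050606558
shift units if turned first [-0.0027 -0.0025 -0.    ]
```

The opening reads 43.7 mm, below the knob's 50. Checking whether the fingers are still moving.

```bash
python3 -m crank '[[1,[0,0,0],[0,0,0]]]'
python3 - <<'E'
from h import *
s=r.sense();print(s["gripper_width"]*87,s["wrist_force"])
c=r.capture("scene"); crop(c,150,90,290,220,5,"pics/s9.png")
c=r.capture("wrist"); cv2.imwrite("pics/w9.png",c["img"])
E
```

```text
time_s: 24.25
tcp_pos: [0.5247, 0.1854, 0.0725]
ee_rot: [[0.919, -0.394, -0.002], [-0.394, -0.919, 0.0], [-0.001, 0.001, -1.0]]
wrist_force: [0.3, -0.1, 0.0]
gripper_width: 0.503
43.770516702417126 [ 0.25286756 -0.09529746  0.02549061]
```

View pics/s9.png

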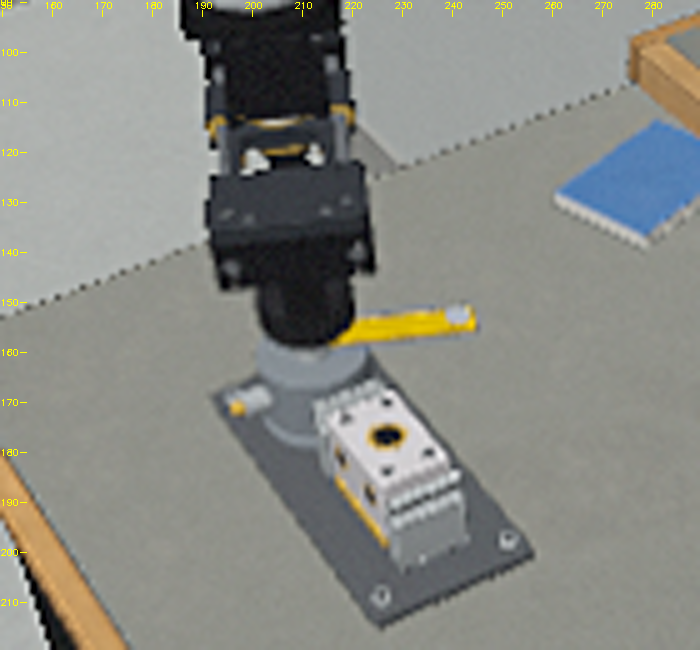

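View pics/w9.png

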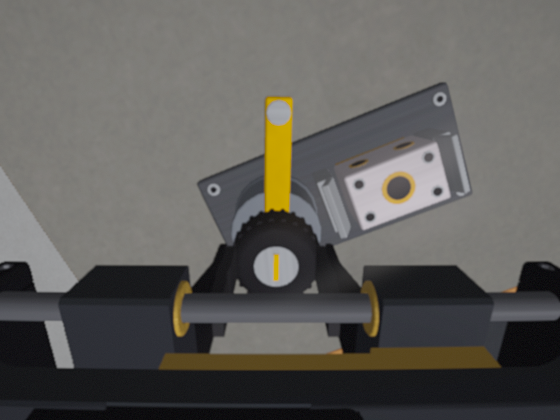

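The fingers are stable on the knob at 43.8 mm (seated in the flutes) and the part is undisturbed. Turning clockwise.

```bash
python3 -m crank '[[1,[0,0,0],[0,0,0.05]],[1,[0,0,0],[0,0,0.1]],[1,[0,0,0],[0,0,0.1]],[1,[0,0,0],[0,0,0.1]],[1,[0,0,0],[0,0,0.1]],[1,[0,0,0],[0,0,0.1]],[1,[0,0,0],[0,0,0]]]'
python3 - <<'E'
from h import *
s=r.sense();print(s["moment"],s["joints"])
c=r.capture("wrist"); cv2.imwrite("pics/w10.png",c["img"])
E
python3 d.py 0.5249 0.1857 0.0725 -91.1
```

```text
time_s: 25.05
tcp_pos: [0.5243, 0.185, 0.0725]
ee_rot: [[0.67, -0.743, -0.002], [-0.743, -0.67, -0.001], [-0.001, 0.002, -1.0]]
wrist_force: [-0.2, -2.3, 0.8]
gripper_width: 0.501
[-0.2956861   0.19315616 -0.01738397] [ 36.10881143  22.4834649  -18.69107419  -0.06322648 -48.96061043
   5.98257926]
t 25.1 tcp [0.5243 0.185  0.0725] psi -47.87 tilt [-0.0024 -0.0007] F [-0.1727 -1.1908  1.1046] w 43.5
shift units now-axes [-0.0012 -0.0089 -0.0004] dist mm 0.8939257972893154 turn units 0.960694774080526
shift units if turned first [-0.0069 -0.0057 -0.0004]
```

View pics/w10.png

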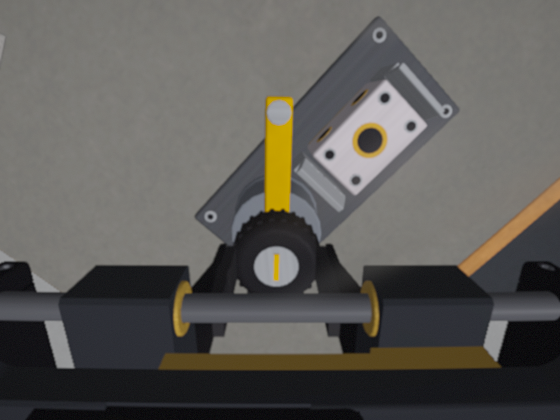

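The knob turns with the gripper: the strap still points straight up in the wrist image. Continuing.

```bash
python3 -m crank '[[1,[0,0,0],[0,0,0.1]],[1,[0,0,0],[0,0,0.1]],[1,[0,0,0],[0,0,0.1]],[1,[0,0,0],[0,0,0.1]],[1,[0,0,0],[0,0,0.1]],[1,[0,0,0],[0,0,0.1]],[1,[0,0,0],[0,0,0]]]'; python3 d.py 0.5249 0.1857 0.0725 -91.1; python3 -m crank '[[1,[0,0,0],[0,0,0.1]],[1,[0,0,0],[0,0,0.1]],[1,[0,0,0],[0,0,0.1]],[1,[0,0,0],[0,0,0.06]],[1,[0,0,0],[0,0,0]],[1,[0,0,0],[0,0,0]]]'
python3 - <<'E'
from h import *
s=r.sense();print(s["moment"],s["joints"])
c=r.capture("wrist"); cv2.imwrite("pics/w11.png",c["img"])
E
python3 d.py 0.5249 0.1857 0.0725 -91.1
```

```text
time_s: 25.8
tcp_pos: [0.5265, 0.1861, 0.0755]
ee_rot: [[0.262, -0.965, 0.003], [-0.965, -0.262, 0.001], [-0.001, -0.003, -1.0]]
wrist_force: [-1.4, -1.2, 11.0]
gripper_width: 0.021
t 25.8 tcp [0.5265 0.1861 0.0755] psi -74.84 tilt [0.0031 0.0014] F [-1.438  -1.2088 10.9817] w 1.8
shift units now-axes [-0.0004  0.0167  0.0303] dist mm 3.4562719532356136 turn units 0.36137180702756194
shift units if turned first [0.0043 0.016  0.0303]
time_s: 26.4
tcp_pos: [0.5272, 0.1865, 0.0756]
ee_rot: [[-0.017, -1.0, 0.005], [-1.0, 0.017, 0.002], [-0.002, -0.005, -1.0]]
wrist_force: [0.5, 0.0, 10.0]
gripper_width: 0.003
[-0.18770428  0.18842443  0.03155395] [ 36.11885701  22.32716603 -18.44503373   0.06813883 -48.94304723
 -37.11965924]
t 26.45 tcp [0.5272 0.1865 0.0755] psi -90.95 tilt [0.0045 0.0022] F [-1.5209 -0.654  10.2613] w 0.7
shift units now-axes [0.0087 0.0228 0.0303] dist mm 3.89588392674887 turn units 0.0033273649036781685
shift units if turned first [0.0087 0.0227 0.0305]
```

View pics/w11.png

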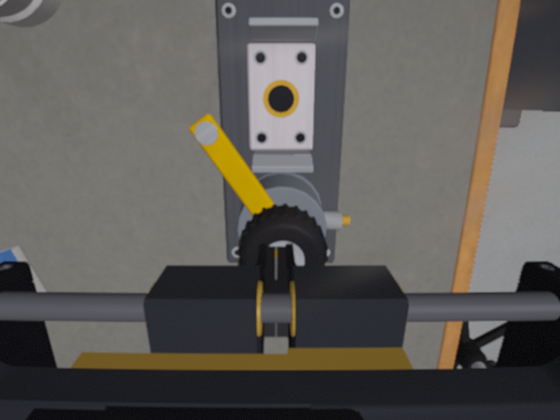

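The grip slipped off at the detent. The fingers are now shut on top of the knob at a TCP height of 75.5 mm, where the knob should extend up to 101. I'll look before moving.

Run:
```python
from h import *
np.set_printoptions(precision=1,suppress=True)
c=r.capture("scene"); np.save("s12.npy",c,allow_pickle=True); crop(c,160,90,270,200,6,"pics/s12.png")
X=[[.5249,.1857,z] for z in (.0615,.0675,.074,.088,.101)]; print(px(c,X))
print(px(c,[r.sense()["tcp_pos"]]))
```

```text
[[212.2 157.9]
 [211.9 156.2]
 [211.6 154.3]
 [210.9 150.2]
 [210.3 146.3]]
[[212.1 153.4]]
```

View pics/s12.png

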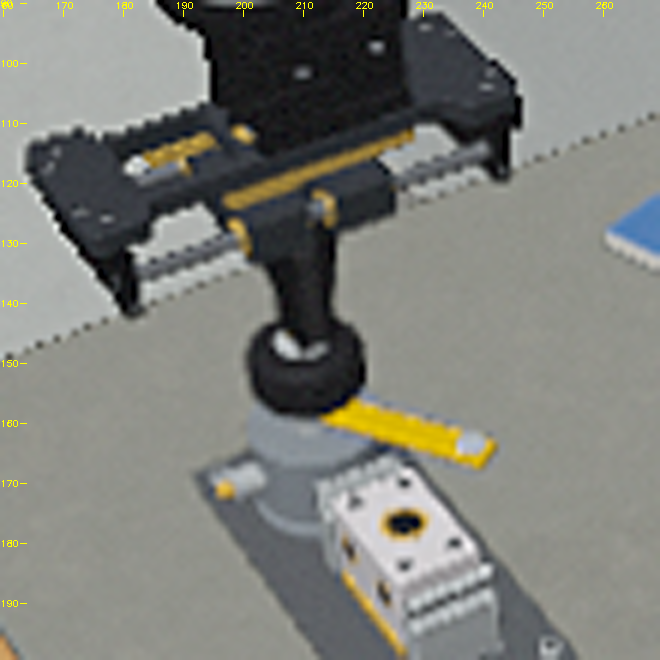

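Run:
```python
from h import *
np.set_printoptions(precision=1,suppress=True)
c=r.capture("wrist"); np.save("w12.npy",c,allow_pickle=True); crop(c,205,180,345,285,5,"pics/w12.png")
s=r.sense();p=s["tcp_pos"];R=s["ee_rot"]
print("tcp..70 back",px(c,[p-R[:,2]*k for k in (0,.01,.019,.025,.04,.07)]))
print("axis z 60..101",px(c,[[.5249,.1857,z] for z in (.0675,.074,.088,.101)]))
e=[[.5249+.025*np.cos(a),.1857+.025*np.sin(a),z] for z in(.074,.101) for a in (0,np.pi/2,np.pi,-np.pi/2)]
print(px(c,e)); print(s["time_s"],s["gripper_width"],p,s["wrist_force"])
```

```text
tcp..70 back [[277.7 242.1]
 [277.8 248.9]
 [277.9 255.7]
 [278.  260.5]
 [278.2 274.1]
 [278.7 309.6]]
axis z 60..101 [[281.2 235.8]
 [281.3 239.9]
 [281.6 249.5]
 [281.9 259.7]]
[[241.8 240.4]
 [281.7 274.9]
 [320.9 239.3]
 [280.9 202.1]
 [236.8 260.2]
 [282.3 298.6]
 [327.1 259.1]
 [281.4 217.1]]
26.55 0.004250454589354308 [0.5 0.2 0.1] [-0.2  0.1 10. ]
```

View pics/w12.png

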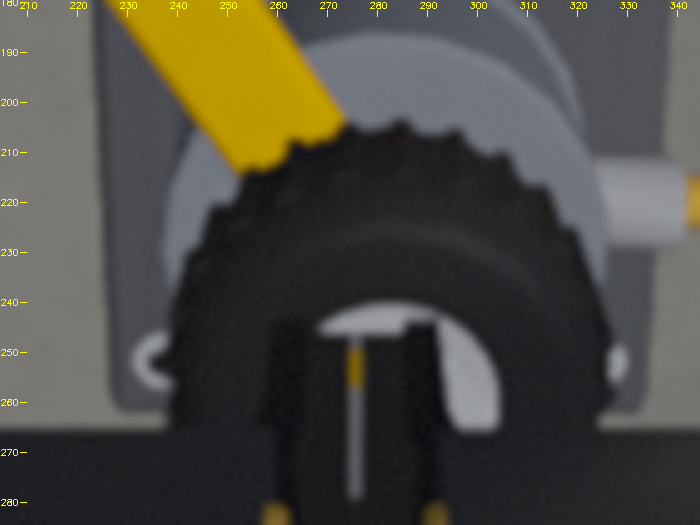

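Run:
```python
from h import *
np.set_printoptions(precision=1,suppress=True)
c=np.load("w7.npy",allow_pickle=True).item()
p=np.array([.5247,.1859,.1658]); a=np.radians(-91.08); X=np.array([np.cos(a),np.sin(a),0]);Y=np.array([np.sin(a),-np.cos(a),0])
for back in (0,.025,.05):
  print(back,px(c,[p+[0,0,back]+sx*X+sy*Y for sy in (-.0435,-.0585,.0435,.0585) for sx in (-.0095,.0095)]))
i=c["img"];cv2.imwrite("pics/w7full.png",cv2.resize(i[180:420,120:440],None,fx=2.4,fy=2.4))
crop(c,130,225,430,345,2.6,"pics/w7f.png")
```

```text
0 [[209.5 255.8]
 [207.5 228. ]
 [186.  255.7]
 [183.4 228. ]
 [345.8 255.8]
 [347.9 228.1]
 [369.2 255.7]
 [371.9 228. ]]
0.025 [[201.  275.7]
 [198.5 244.9]
 [174.6 275.6]
 [171.2 244.8]
 [354.9 275.7]
 [357.5 244.9]
 [381.2 275.6]
 [384.8 244.9]]
0.05 [[190.1 301.4]
 [186.7 266.9]
 [159.8 301.2]
 [155.3 266.8]
 [366.6 301.3]
 [370.1 266.9]
 [396.7 301.1]
 [401.5 266.8]]
```

View pics/w7f.png

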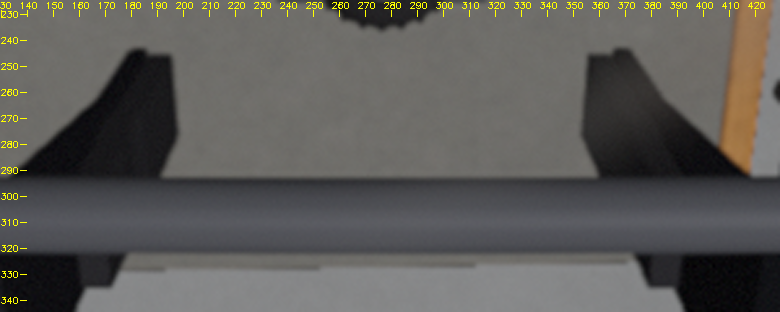

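Run:
```python
from h import *
np.set_printoptions(precision=4,suppress=True)
c=np.load("w12.npy",allow_pickle=True).item(); print("grasp_offset",r.grasp_offset)
t=w(c,[(206,132)],.069)[0]; d=t-np.array([.5249,.1857,.069]); a=np.degrees(np.arctan2(d[1],d[0])); print(t,a,np.linalg.norm(d[:2]),"knob",np.radians(-a-1.1)-.12)
```

```text
grasp_offset 0.0187
[0.5683 0.1186 0.069 ] -57.112777507106436 0.07986718166819928 knob 0.8576073906860288
```

The wrist view (open fingers) and the contact on the 101 mm knob top both show the real fingertips about 25 mm behind the reported TCP. So the knob was gripped only on its top rim. It is at about 0.86 rad, no click yet, and the part is undisturbed. I'll lift, turn back to the strap's direction and regrip 22 mm lower.

```bash
python3 -m crank '[[1,[0,0,-0.1],[0,0,0]],[-1,[0,0,-0.3],[0,0,0]],[-1,[0,0,-0.1],[0,0,-0.15]],[-1,[0,0,0],[0,0,-0.19]],[-1,[0,0,0],[0,0,-0.19]],[-1,[0,0,0],[0,0,-0.19]],[-1,[0,0,0],[0,0,-0.03]],[-1,[0,0,0],[0,0,0]]]'; python3 -m crank '[[-1,[0,0,0],[0,0,0]],[-1,[0,0,0],[0,0,0]]]'; python3 d.py 0.5249 0.1857 0.050 -57.1
python3 - <<'E'
from h import *
c=r.capture("wrist"); np.save("w13.npy",c,allow_pickle=True); cv2.imwrite("pics/w13.png",c["img"]); print(px(c,[[.5249,.1857,.102]]))
E
```

```text
time_s: 27.35
tcp_pos: [0.5247, 0.1855, 0.1225]
ee_rot: [[0.537, -0.843, -0.002], [-0.843, -0.537, 0.0], [-0.001, 0.001, -1.0]]
wrist_force: [-0.4, -0.2, 0.5]
gripper_width: 0.558
time_s: 27.55
tcp_pos: [0.5247, 0.1854, 0.1225]
ee_rot: [[0.538, -0.843, -0.002], [-0.843, -0.538, -0.0], [-0.001, 0.001, -1.0]]
wrist_force: [0.1, -0.1, 0.3]
gripper_width: 0.742
t 27.55 tcp [0.5247 0.1854 0.1225] psi -57.46 tilt [-0.0017 -0.    ] F [ 0.0899 -0.1433  0.2837] w 64.6
shift units now-axes [-0.0007 -0.004   0.7247] dist mm 72.46959749560216 turn units -0.008008130794920968
shift units if turned first [-0.0013 -0.003   0.7247]
[[276.94670897 231.12099679]]
```

View pics/w13.png

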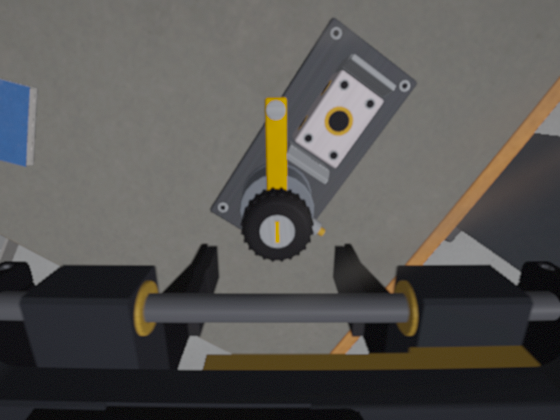

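The strap is vertical in the wrist image at psi -57.5°, the cap is at (277,231) as predicted, and the part is still centred. Descending to the proper grip height.

```bash
python3 -m crank '[[-1,[0,0,0],[0,0,0]],[-1,[0,0,0.1],[0,0,0]],[-1,[0,0,0.15],[0,0,0]],[-1,[0,0,0.15],[0,0,0]],[-1,[0,0,0.15],[0,0,0]],[-1,[0,0,0.1],[0,0,0]],[-1,[0,0,0.04],[0,0,0]],[-1,[0,0,0],[0,0,0]]]'; python3 d.py 0.5249 0.1857 0.051 -57.1
```

```text
time_s: 28.4
tcp_pos: [0.5244, 0.1853, 0.0529]
ee_rot: [[0.539, -0.842, -0.003], [-0.842, -0.539, -0.001], [-0.001, 0.003, -1.0]]
wrist_force: [-0.3, 0.2, -0.2]
gripper_width: 1.002
t 28.4 tcp [0.5244 0.1853 0.0529] psi -57.4 tilt [-0.0025 -0.0007] F [-0.2765  0.2461 -0.2304] w 87.2
shift units now-axes [-0.001  -0.0067  0.0187] dist mm 1.991018593233483 turn units -0.006651812843743856
shift units if turned first [-0.001  -0.0067  0.0187]
```

```bash
python3 -m crank '[[-1,[0,-0.006,0.01],[0,0,0]],[1,[0,0,0],[0,0,0]],[1,[0,0,0],[0,0,0]],[1,[0,0,0],[0,0,0]],[1,[0,0,0],[0,0,0]],[1,[0,0,0],[0,0,0]],[1,[0,0,0],[0,0,0]],[1,[0,0,0],[0,0,0]]]'; python3 -m crank '[[1,[0,0,0],[0,0,0]],[1,[0,0,0],[0,0,0]]]'; python3 d.py 0.5249 0.1857 0.051 -91.1;python3 - <<'E'
from h import *
c=r.capture("scene"); crop(c,150,90,290,220,5,"pics/s14.png")
E
```

```text
time_s: 29.2
tcp_pos: [0.524, 0.1849, 0.0524]
ee_rot: [[0.539, -0.842, -0.004], [-0.843, -0.539, -0.002], [-0.001, 0.004, -1.0]]
wrist_force: [-2.8, -1.4, 3.9]
gripper_width: 0.559
time_s: 29.4
tcp_pos: [0.524, 0.1849, 0.0524]
ee_rot: [[0.539, -0.843, -0.004], [-0.843, -0.539, -0.002], [-0.001, 0.004, -1.0]]
wrist_force: [-4.8, -2.8, 5.4]
gripper_width: 0.565
t 29.4 tcp [0.524  0.1849 0.0524] psi -57.41 tilt [-0.004  -0.0016] F [-4.7924 -2.801   5.3888] w 49.2
shift units now-axes [-0.0015 -0.0118  0.0144] dist mm 1.8657468771534444 turn units 0.7487380429641803
shift units if turned first [-0.0078 -0.0089  0.0144]
```

View pics/s14.png

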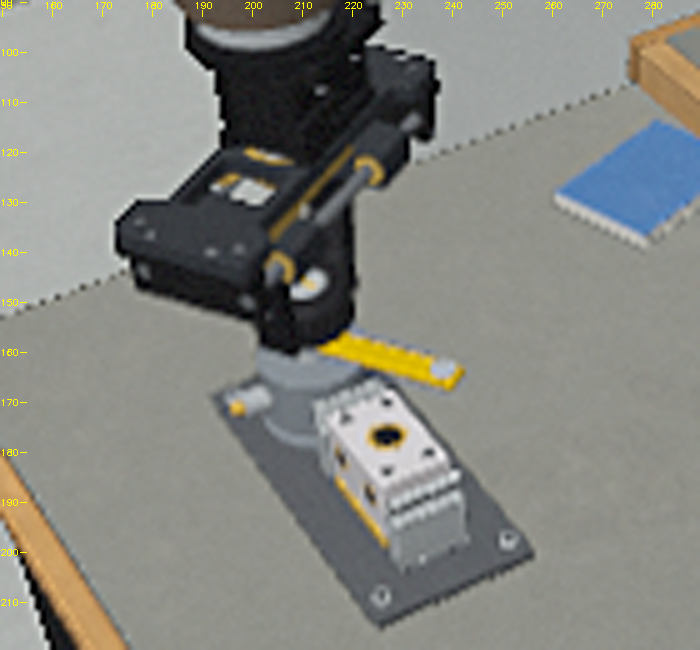

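Full grip now, at 49.2 mm, with the fingers visibly down beside the knob. Turning the remaining 34° in gentle steps.

```bash
python3 -m crank '[[1,[0,0,0],[0,0,0.05]],[1,[0,0,0],[0,0,0.08]],[1,[0,0,0],[0,0,0.08]],[1,[0,0,0],[0,0,0.08]],[1,[0,0,0],[0,0,0]]]'; python3 d.py 0.5249 0.1857 0.051 -91.1; python3 -m crank '[[1,[0,0,0],[0,0,0.08]],[1,[0,0,0],[0,0,0.08]],[1,[0,0,0],[0,0,0.08]],[1,[0,0,0],[0,0,0.08]],[1,[0,0,0],[0,0,0.08]],[1,[0,0,0],[0,0,0.05]],[1,[0,0,0],[0,0,0]],[1,[0,0,0],[0,0,0]]]';python3 d.py 0.5249 0.1857 0.051 -91.1;python3 - <<'E'
from h import *
c=r.capture("wrist"); np.save("w15.npy",c,allow_pickle=True); cv2.imwrite("pics/w15.png",c["img"])
E
```

```text
time_s: 29.95
tcp_pos: [0.5239, 0.1848, 0.0524]
ee_rot: [[0.333, -0.943, -0.004], [-0.943, -0.333, -0.002], [0.0, 0.005, -1.0]]
wrist_force: [-5.2, -2.4, 7.9]
gripper_width: 0.561
t 29.95 tcp [0.5239 0.1848 0.0524] psi -70.54 tilt [-0.0043 -0.0017] F [-5.182  -2.4071  7.882 ] w 48.8
shift units now-axes [-0.0047 -0.0126  0.0141] dist mm 1.9482389443635786 turn units 0.4569700143642485
shift units if turned first [-0.0088 -0.0101  0.0142]
time_s: 30.75
tcp_pos: [0.5234, 0.1848, 0.0524]
ee_rot: [[-0.013, -1.0, -0.005], [-1.0, 0.013, -0.002], [0.002, 0.005, -1.0]]
wrist_force: [-6.6, -2.3, 5.5]
gripper_width: 0.558
t 30.75 tcp [0.5234 0.1848 0.0524] psi -90.73 tilt [-0.0051 -0.0018] F [-6.6277 -2.3278  5.5108] w 48.5
shift units now-axes [-0.0092 -0.0151  0.0143] dist mm 2.2815444801121334 turn units 0.008258034279621521
shift units if turned first [-0.0093 -0.015   0.0144]
```

View pics/w15.png

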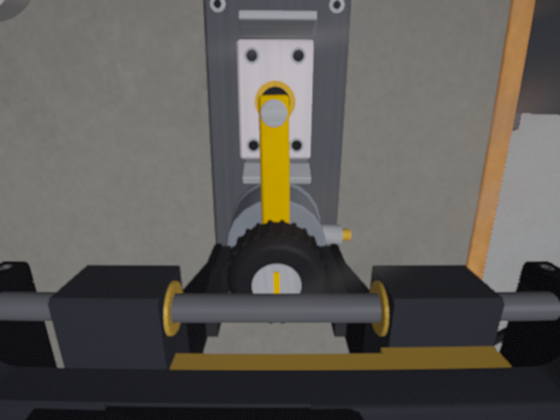

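The strap is straight over the part, pointing up to the bore at (276,100). Releasing and retreating upward.

```bash
python3 -m crank '[[-1,[0,0,0],[0,0,0]],[-1,[0,0,0],[0,0,0]],[-1,[0,0,0],[0,0,0]],[-1,[0,0,0],[0,0,0]],[-1,[0,0,-0.1],[0,0,0]],[-1,[0,0,-0.3],[0,0,0]],[-1,[0,0,-0.4],[0,0,0]],[-1,[0,0,-0.3],[0,0,0]]]';python3 -m crank '[[-1,[-0.2,0,-0.1],[0,0,0]],[-1,[-0.2,0,0],[0,0,0]],[-1,[0,0,0],[0,0,0]],[-1,[0,0,0],[0,0,0]]]';python3 - <<'E'
from h import *
np.set_printoptions(precision=4,suppress=True)
c=r.capture("wrist"); np.save("w16.npy",c,allow_pickle=True); cv2.imwrite("pics/w16.png",c["img"]); crop(c,195,30,355,190,4,"pics/w16c.png")
s=r.sense();print(s["tcp_pos"],s["time_s"],s["wrist_force"],s["gripper_width"])
c=r.capture("scene"); crop(c,170,120,280,220,6,"pics/s16.png")
E
```

```text
time_s: 31.6
tcp_pos: [0.5263, 0.1862, 0.1657]
ee_rot: [[-0.012, -1.0, 0.002], [-1.0, 0.012, 0.001], [-0.001, -0.002, -1.0]]
wrist_force: [0.4, 0.4, 0.1]
gripper_width: 0.998
time_s: 32.0
tcp_pos: [0.525, 0.226, 0.1712]
ee_rot: [[-0.011, -1.0, -0.004], [-1.0, 0.011, -0.001], [0.001, 0.004, -1.0]]
wrist_force: [0.4, -0.3, -0.4]
gripper_width: 1.0
[0.525  0.2256 0.1712] 32.05 [-0.2895  0.0259  0.1218] 1.002322234503826
```

View pics/w16.png

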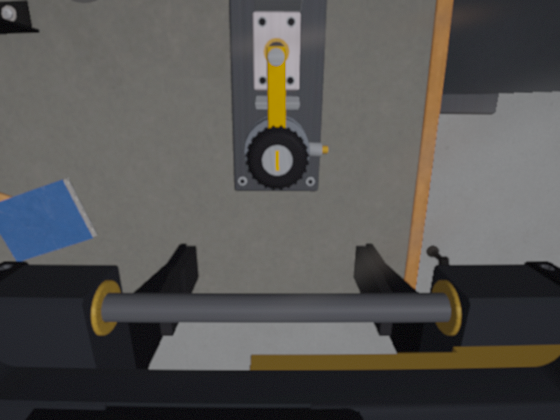

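View pics/s16.png

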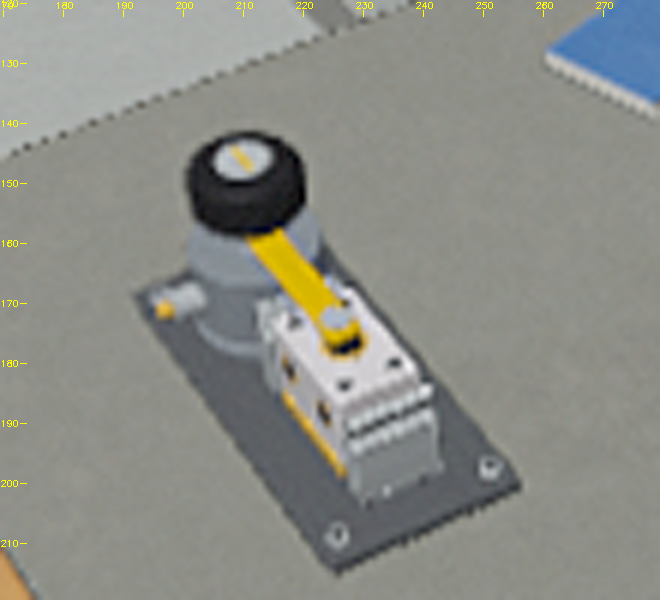

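View pics/w16c.png

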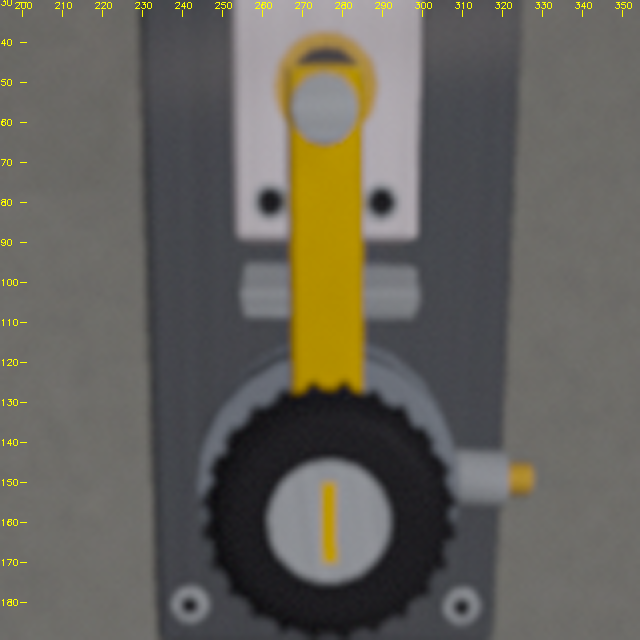

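The strap stays straight over the part after release (bolt at (275.5,56.5), cap at (276.5,160)), and the part is seated evenly between the walls. One last overhead check, then I hand in.

Run:
```python
from h import *
c=np.load("w16.npy",allow_pickle=True).item()
k=w(c,[(276.5,160)],.103)[0];t=w(c,[(275.5,56.5)],.069)[0];d=t-k;a=np.degrees(np.arctan2(d[1],d[0]));print("strap",a,"knob rad",np.radians(-a-1.1)-.12)
c=r.capture("top"); T=np.load("top0.npy",allow_pickle=True).item()
df=cv2.absdiff(c["img"],T["img"]).max(2)
for n,(x0,y0,x1,y1) in dict(bushing=(215,135,250,172),deburr=(252,152,295,210),plug=(318,232,345,282)).items(): print(n,int((df[y0:y1,x0:x1]>25).sum()))
print(r.finish_job(), r.sense()["time_s"])
```

```text
strap -90.11636053736382 knob rad 1.4336285795193477
bushing 0
deburr 0
plug 0
the job is handed in; nothing more can be done
the job is handed in; nothing more can be done
```

The valve body is in the clamping fixture with the strap swung over it, and the job was handed in at about 32 s with the gripper open and clear.

**What I did:** I lifted the part out of the cradle by its 62 mm length and set it down at (0.46, -0.10). There I regripped it across its 40 mm width and lowered it into the nest. It touched the pad at the expected height. I then turned the knob clockwise past the first detent to the rest position.

**Last checks:**
- **Part:** its bore was within 1 px of the predicted nest centre, square to the walls with even gaps on both sides.
- **Knob:** it read about 1.43 rad after release, inside the 1.26–1.64 rest range. The strap lay straight over the part.
- **Other items:** the overhead images showed no change around the bushing, plug gauge or deburring tool.

**What went wrong or disagreed:**
- **Slipped grip:** my first grip on the knob slipped off at about 0.86 rad, before the click. The shut fingers then rested on top of the knob with about 10 N. The camera view and that contact showed the real fingertips about 25 mm behind the reported TCP. I regripped lower and finished the turn.
- **Shallow grips on the part:** because of that offset, the part was also held higher up than I planned, though it never slipped.
- **Scene camera:** it was about 2 mm off the other two at the fixture, so I used the wrist and top cameras there.

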